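# Charge a cold transport box with coolant balls

## Task

Slide the cool box's blue cover fully open, then use the scoop to move every coolant ball from the long white tray into the box's well, without the gripper touching a ball. Then push the cover fully home and only after that turn the yellow latch a quarter turn, all the way over the cover. Leave the scoop standing flat in the middle of its black mat, and do not disturb the other things on the table.

Things in the scene. Friction and masses are not known exactly. Their poses are not given: they have to be found in the camera images.
- tray: White fixed open channel. Origin: on the table under the middle of its floor; x runs along it to the end with the RAMP, z up. Inside 116 mm wide. Floor 12 mm up and level from x = -30 to 145 mm (balls lie here); beyond, a ramp rises at 0.66 rad to an end wall at 200; from -30 back to the closed end (-175) it rises at 0.15 rad, so balls roll down. Wall tops 63 mm up, 90 round the ramp (x > 110).
- mat: Black rubber parking mat, 170 (x) x 150 (y) x 3 mm, fixed, lying on the table. Origin: centre of its underside.
- scoop: Aluminium scoop, up to 0.29 kg. Origin: underside, below the upright blue handle; x to the open mouth, z up. Handle 26 (x) x 18 (y) mm about x = y = 0, 20 to 130 mm up: grip across 18. Floor 2 mm thick, x = -13 to lip at 80 mm, 105 wide. Back wall x = 12 to 15, 46 high; side walls 38 high to x = 52, then 28 high to x = 76. Holds about 5 balls.
- scoop_middle (a point): Point of the scoop's underside in the middle of its floor plate, 33.5 mm ahead (+x) of the scoop's origin; it belongs over the mat's centre.
- coolbox: Fixed white transport cool box, 180 (x) x 375 (y) x 100 mm, with blue side stripes. Origin: on the table under the centre of its open well; the box reaches from y = -130 to +245 mm. The well is 150 x 150 mm inside, its floor 12 mm and its rim 100 mm above the table. Cover and latch move on the box's top.
- cover (a joint): Blue sliding cover plate on the box: m, 0 = fully home over the well, 0.155 = fully open (moves along the box's +y; the well is then clear). Stays where it is left; slides with about 1.5 N. Its top is 108.5 mm above the table.
- cover_tab (a point): Top middle of the cover's upright white tab, 153.5 mm above the table. The tab is 60 mm along the box's x, 14 mm thick along the box's y (grip it across that, from above), 45 mm high.
- latch (a joint): Yellow latch on the box's top, beyond the -y edge of the well: rad, 0 = open, arm pointing to the box's +x; 1.57 = locked, arm to +y over the cover. Turns anticlockwise from above about a vertical axis at x = 0, y = -108 mm of the cool box, with about 0.1 N m; stays where it is left.
- latch_peg (a point): Top of the latch's upright black round peg (16 mm diameter, standing 37 mm above the latch arm, top 161 mm above the table), 78 mm from the pivot: the place to grip or push the latch.
- ball0: Light-blue hard plastic coolant ball with a thin white band, 32 mm diameter, 25 g, slippery; origin at its centre. It starts in the tray, or is absent.
- ball1: Light-blue hard plastic coolant ball with a thin white band, 32 mm diameter, 25 g, slippery; origin at its centre. It starts in the tray, or is absent.
- ball2: Light-blue hard plastic coolant ball with a thin white band, 32 mm diameter, 25 g, slippery; origin at its centre. It starts in the tray, or is absent.
- ball3: Light-blue hard plastic coolant ball with a thin white band, 32 mm diameter, 25 g, slippery; origin at its centre. It starts in the tray, or is absent.
- ball4: Light-blue hard plastic coolant ball with a thin white band, 32 mm diameter, 25 g, slippery; origin at its centre. It starts in the tray, or is absent.
- ball5: Light-blue hard plastic coolant ball with a thin white band, 32 mm diameter, 25 g, slippery; origin at its centre. It starts in the tray, or is absent.
- ball6: Light-blue hard plastic coolant ball with a thin white band, 32 mm diameter, 25 g, slippery; origin at its centre. It starts in the tray, or is absent.
- ball7: Light-blue hard plastic coolant ball with a thin white band, 32 mm diameter, 25 g, slippery; origin at its centre. It starts in the tray, or is absent.
- ball8: Light-blue hard plastic coolant ball with a thin white band, 32 mm diameter, 25 g, slippery; origin at its centre. It starts in the tray, or is absent.
- ball9: Light-blue hard plastic coolant ball with a thin white band, 32 mm diameter, 25 g, slippery; origin at its centre. It starts in the tray, or is absent.
- tape: Yellow roll of tape lying flat, 90 mm diameter, 25 mm high; leave alone. Origin: centre of its underside.
- marker: Black marker pen lying on the table, about 130 mm long, 16 mm thick; leave alone.
- spray: Clear standing bottle, 60 mm diameter, 150 mm high; leave alone. Origin: centre of its underside.
- scanner: Grey hand-held scanner lying on the table, about 150 x 45 x 35 mm; leave alone.
- beaker: Orange standing cup, 70 mm diameter, 90 mm high; leave alone. Origin: centre of its underside.
Things that resemble listed ones, but are neither listed nor needed, are in the scene too. There is more than one size of the scoop; the one meant has the size given above.

How it is judged:
On the way, in this order (a step that is already met when the one before it is completed fails the run):
1. the cover is slid fully open (at least 145 mm) (value of joint cover above 0.145 m), for 0.2 s.
2. every coolant ball is in the well while the cover is open (x of ball0 in the frame of coolbox between -0.075 and 0.075 m and y of ball0 in the frame of coolbox between -0.075 and 0.075 m and z of ball0 in the frame of coolbox between 0.012 and 0.09 m and x of ball1 in the frame of coolbox between -0.075 and 0.075 m and y of ball1 in the frame of coolbox between -0.075 and 0.075 m and z of ball1 in the frame of coolbox between 0.012 and 0.09 m and x of ball2 in the frame of coolbox between -0.075 and 0.075 m and y of ball2 in the frame of coolbox between -0.075 and 0.075 m and z of ball2 in the frame of coolbox between 0.012 and 0.09 m and x of ball3 in the frame of coolbox between -0.075 and 0.075 m and y of ball3 in the frame of coolbox between -0.075 and 0.075 m and z of ball3 in the frame of coolbox between 0.012 and 0.09 m and x of ball4 in the frame of coolbox between -0.075 and 0.075 m and y of ball4 in the frame of coolbox between -0.075 and 0.075 m and z of ball4 in the frame of coolbox between 0.012 and 0.09 m and x of ball5 in the frame of coolbox between -0.075 and 0.075 m and y of ball5 in the frame of coolbox between -0.075 and 0.075 m and z of ball5 in the frame of coolbox between 0.012 and 0.09 m and x of ball6 in the frame of coolbox between -0.075 and 0.075 m and y of ball6 in the frame of coolbox between -0.075 and 0.075 m and z of ball6 in the frame of coolbox between 0.012 and 0.09 m and x of ball7 in the frame of coolbox between -0.075 and 0.075 m and y of ball7 in the frame of coolbox between -0.075 and 0.075 m and z of ball7 in the frame of coolbox between 0.012 and 0.09 m and x of ball8 in the frame of coolbox between -0.075 and 0.075 m and y of ball8 in the frame of coolbox between -0.075 and 0.075 m and z of ball8 in the frame of coolbox between 0.012 and 0.09 m and x of ball9 in the frame of coolbox between -0.075 and 0.075 m and y of ball9 in the frame of coolbox between -0.075 and 0.075 m and z of ball9 in the frame of coolbox between 0.012 and 0.09 m and value of joint cover above 0.1 m), for 0.2 s.
3. the cover is pushed fully home (within 6 mm) with the latch still open (x of ball0 in the frame of coolbox between -0.075 and 0.075 m and y of ball0 in the frame of coolbox between -0.075 and 0.075 m and z of ball0 in the frame of coolbox between 0.012 and 0.09 m and x of ball1 in the frame of coolbox between -0.075 and 0.075 m and y of ball1 in the frame of coolbox between -0.075 and 0.075 m and z of ball1 in the frame of coolbox between 0.012 and 0.09 m and x of ball2 in the frame of coolbox between -0.075 and 0.075 m and y of ball2 in the frame of coolbox between -0.075 and 0.075 m and z of ball2 in the frame of coolbox between 0.012 and 0.09 m and x of ball3 in the frame of coolbox between -0.075 and 0.075 m and y of ball3 in the frame of coolbox between -0.075 and 0.075 m and z of ball3 in the frame of coolbox between 0.012 and 0.09 m and x of ball4 in the frame of coolbox between -0.075 and 0.075 m and y of ball4 in the frame of coolbox between -0.075 and 0.075 m and z of ball4 in the frame of coolbox between 0.012 and 0.09 m and x of ball5 in the frame of coolbox between -0.075 and 0.075 m and y of ball5 in the frame of coolbox between -0.075 and 0.075 m and z of ball5 in the frame of coolbox between 0.012 and 0.09 m and x of ball6 in the frame of coolbox between -0.075 and 0.075 m and y of ball6 in the frame of coolbox between -0.075 and 0.075 m and z of ball6 in the frame of coolbox between 0.012 and 0.09 m and x of ball7 in the frame of coolbox between -0.075 and 0.075 m and y of ball7 in the frame of coolbox between -0.075 and 0.075 m and z of ball7 in the frame of coolbox between 0.012 and 0.09 m and x of ball8 in the frame of coolbox between -0.075 and 0.075 m and y of ball8 in the frame of coolbox between -0.075 and 0.075 m and z of ball8 in the frame of coolbox between 0.012 and 0.09 m and x of ball9 in the frame of coolbox between -0.075 and 0.075 m and y of ball9 in the frame of coolbox between -0.075 and 0.075 m and z of ball9 in the frame of coolbox between 0.012 and 0.09 m and value of joint cover below 0.006 m and value of joint latch below 0.5 rad), for 0.2 s.
4. the latch is turned over the closed cover (at least 1.4 rad) (value of joint cover below 0.006 m and value of joint latch above 1.4 rad), for 0.2 s.
At the end, for the whole second after the job is handed in: Every ball lies in the well, the cover is home within 6 mm, the latch is turned to at least 1.4 rad, and the scoop stands flat and still on its mat with its middle within 35 mm of the mat's centre (all of step 4 and x of ball0 in the frame of coolbox between -0.075 and 0.075 m and y of ball0 in the frame of coolbox between -0.075 and 0.075 m and z of ball0 in the frame of coolbox between 0.012 and 0.09 m and x of ball1 in the frame of coolbox between -0.075 and 0.075 m and y of ball1 in the frame of coolbox between -0.075 and 0.075 m and z of ball1 in the frame of coolbox between 0.012 and 0.09 m and x of ball2 in the frame of coolbox between -0.075 and 0.075 m and y of ball2 in the frame of coolbox between -0.075 and 0.075 m and z of ball2 in the frame of coolbox between 0.012 and 0.09 m and x of ball3 in the frame of coolbox between -0.075 and 0.075 m and y of ball3 in the frame of coolbox between -0.075 and 0.075 m and z of ball3 in the frame of coolbox between 0.012 and 0.09 m and x of ball4 in the frame of coolbox between -0.075 and 0.075 m and y of ball4 in the frame of coolbox between -0.075 and 0.075 m and z of ball4 in the frame of coolbox between 0.012 and 0.09 m and x of ball5 in the frame of coolbox between -0.075 and 0.075 m and y of ball5 in the frame of coolbox between -0.075 and 0.075 m and z of ball5 in the frame of coolbox between 0.012 and 0.09 m and x of ball6 in the frame of coolbox between -0.075 and 0.075 m and y of ball6 in the frame of coolbox between -0.075 and 0.075 m and z of ball6 in the frame of coolbox between 0.012 and 0.09 m and x of ball7 in the frame of coolbox between -0.075 and 0.075 m and y of ball7 in the frame of coolbox between -0.075 and 0.075 m and z of ball7 in the frame of coolbox between 0.012 and 0.09 m and x of ball8 in the frame of coolbox between -0.075 and 0.075 m and y of ball8 in the frame of coolbox between -0.075 and 0.075 m and z of ball8 in the frame of coolbox between 0.012 and 0.09 m and x of ball9 in the frame of coolbox between -0.075 and 0.075 m and y of ball9 in the frame of coolbox between -0.075 and 0.075 m and z of ball9 in the frame of coolbox between 0.012 and 0.09 m and horizontal distance between scoop_middle and mat below 0.035 m and angle between scoop's own z axis and vertical below 0.1 rad and height (world z) of scoop below 0.012 m and linear speed of scoop below 0.02 m/s); the robot touches nothing.
It fails at once if the gripper touches a coolant ball ((contact force between the fingers and ball0 above 0.5 N or contact force between the fingers and ball1 above 0.5 N or contact force between the fingers and ball2 above 0.5 N or contact force between the fingers and ball3 above 0.5 N or contact force between the fingers and ball4 above 0.5 N or contact force between the fingers and ball5 above 0.5 N or contact force between the fingers and ball6 above 0.5 N or contact force between the fingers and ball7 above 0.5 N or contact force between the fingers and ball8 above 0.5 N or contact force between the fingers and ball9 above 0.5 N) or (contact force between the arm and ball0 above 0.5 N or contact force between the arm and ball1 above 0.5 N or contact force between the arm and ball2 above 0.5 N or contact force between the arm and ball3 above 0.5 N or contact force between the arm and ball4 above 0.5 N or contact force between the arm and ball5 above 0.5 N or contact force between the arm and ball6 above 0.5 N or contact force between the arm and ball7 above 0.5 N or contact force between the arm and ball8 above 0.5 N or contact force between the arm and ball9 above 0.5 N)).
It fails at once if the latch is turned (beyond 0.7 rad) while the cover is not home (20 mm or more open) (value of joint latch above 0.7 rad and value of joint cover above 0.02 m).
It fails at once if another thing on the table is moved more than 40 mm (distance of any of tape, marker, spray, scanner, beaker from where it was at the start of the episode above 0.04 m).
Of ball0, ball1, ball2, ball3, ball4, ball5, ball6, ball7, ball8, ball9 only 7 to 10 are there at a start; the rules pass over those that are not, and their reading is None.
At some moment in a run one of scoop may be knocked a few centimetres aside while the robot is not near it.
It also fails if it takes over 210 s, if anything falls off the work surface, if the arm or the gripper's body presses on something with over 40 N, if the wrist force passes 120 N, or if a joint passes its speed limit or range.

## Robot

A 6-joint arm with a two-finger parallel gripper is mounted at the origin on the work surface. World frame = base frame: x ahead of the robot, y to its left, z up, the work surface at z = 0. Lengths are in m, angles in rad, forces in N, time in s.
With the tool pointing down it reaches from about 0.325 to 0.85 m from the base axis. Payload 15.5 kg.
Tool frame: the origin (TCP) lies midway between the tips of the shut fingers; the grasp point (between the pads) lies 19 mm behind it; z points along the fingers, y is the direction in which the jaws open and shut (so a half turn about z gives the same grasp; the last joint's range is limited). The gripper opens to 91 mm and grips with 3 to 60 N. Pads are 32 mm wide; open, the fingers measure 118 mm over their backs; the gripper's body (76 mm by 178 mm) begins 60 mm behind the grasp point.
Start: joints at [-1.387, 0.494, 1.345, -0, 1.302, -0.096], TCP at [0.173, -0.601, 0.214] pointing down, gripper open.
Joint ranges: [-2.91, 2.91], [-0.82, 2.16], [0.22, 2.67], [-1.22, 4.37], [0.12, 2.79], [-3.08, 3.08]. Speed limits (rad/s): [1.89, 1.89, 2.57, 3.01, 3.01, 3.01].

## Interface

Orientations are given as a 3x3 rotation matrix whose columns are the frame's x, y, z axes.
In Python, from cell import sense, cams, job gives the robot as it stands.
- The arm moves only by the shell command python3 -m handwheel 'ROWS' [FORCE]. ROWS is JSON, a list of rows, each a list of 3 entries, a list of its own where there are three numbers: the closure, from -1 (fully open) to 1 (shut), so that 0 is half open, then the shift along the tool's x, y, z each as a share of 0.5 m, from -1 to 1, then the turn, a rotation vector about the tool's x, y, z each as a share of 360 degrees, from -1 to 1. In form: [[claw, [dx, dy, dz], [wx, wy, wz]], ...]. A call has exactly 8 rows; each row is the pose to reach, as a shift and turn from the pose measured when the call began, along the tool's axes at that moment, turning the shorter way round; what a row does not reach only later rows make up. A row lasts 1/12 s, in which the tool goes at most 41.7 mm and 7.16 degrees, less where a joint would pass 70% of its speed; a pose out of reach is approached as far as the arm can. A call with a number of a shift or a turn outside -1 to 1 is refused whole. A call with a gripper value outside its range is refused whole. The fingers move at their own pace and stop on an object; FORCE is the grip in N (left out, the last holds). Time passes only in rows, so rows that repeat a pose let the fingers close, or fill a call up. It gives the time, the measured TCP pose, the force and the opening at its end, in the units of the state.
- sense(): the state, without advancing time (a new reading comes with each control period).
- cams.grab_frame(name): name is "scene" or "top" or "wrist"; returns a dict with "frame" (420x560x3 uint8, red, green, blue), "z_map" (420x560 float32, m along the optical axis (not along the pixel's ray), 0 where there is no reading), "mtx" (3x3 intrinsics, pixels), "R" (3x3) and "t" (3): a world point X has camera coordinates R X + t; the wrist camera has in their place "tool_from_camera" (4x4, takes a point from camera to tool coordinates, whose origin is the TCP and whose axes are the flange's). Camera axes: x right, y down, z forward; pixel columns grow to the right and rows downward; lengths in m; the calibration is good to about 2 mm. The wrist camera is an equidistant fisheye: a pixel r from the principal point sees the ray r / f radians off the axis. A picture is of the moment at which its call begins: read the wrist's pose just before it.
- job.sign_off(): hands the job in, once; it reports no verdict.
The state is a dict: "time": time; "joint_pos": joint angles; "qvel": joint speeds; "effort": joint torques, N m; "eef_pos": TCP position; "eef_rot": TCP orientation; "wrist_force": force on the tool from outside, world axes, zero at the start; "ft_torque": the same for the moment, N m; "opening": finger opening in m.
Only numpy, scipy, OpenCV 4.12 (cv2) and the standard library are available. Lean on these libraries where they do the work, as an engineer would, in place of code of your own. Each camera call takes 0.05 s, during which the arm holds its last target.

## Working session

There is one attempt and no reset: what is moved stays moved. The work goes in short steps, Python scripts to look and compute and a shell command to move; the robot and the scene stay as the last step left them, time stands still between calls to the robot, and variables do not carry over. Pictures are saved under pics/ and viewed, and the job is handed in when it is done.

```bash
ls; mkdir -p pics; python3 - <<'E'
from cell import sense,cams,job
import cv2
s=sense(); print(s)
for n in ["scene","top","wrist"]:
    f=cams.grab_frame(n); cv2.imwrite(f"pics/{n}0.png",f["frame"][:,:,::-1]); print(n,f["mtx"],f.get("R"),f.get("t"),f.get("tool_from_camera"))
E
```

```text
pics
{'time': 0.0, 'joint_pos': array([-1.38651531e+00,  4.94193337e-01,  1.34612993e+00, -1.80216219e-06,
        1.30249473e+00, -9.55212224e-02]), 'qvel': array([ 0.00019293, -0.00078573, -0.00167778,  0.00090021, -0.00162951,
        0.00099805]), 'effort': array([-6.16391189e-04, -8.78834724e+01, -3.81841421e+01,  7.02791428e-02,
        5.34377096e-02, -7.68265545e-05]), 'eef_pos': array([ 0.17252347, -0.6003225 ,  0.21333236]), 'eef_rot': array([[ 9.61109953e-01,  2.76165905e-01, -2.26240295e-04],
       [ 2.76165973e-01, -9.61109205e-01,  1.20427987e-03],
       [ 1.15139409e-04, -1.21992524e-03, -9.99999249e-01]]), 'wrist_force': array([ 0.39687667, -0.34579233,  0.06862668]), 'ft_torque': array([0.00082708, 0.00570146, 0.05324533]), 'opening': 0.09124362376627962}
scene [[391.22896274   0.         275.36993123]
 [  0.         391.22896274 214.75616031]
 [  0.           0.           1.        ]] [[ 0.89993823  0.43562397 -0.01851891]
 [ 0.31332183 -0.67564813 -0.66732978]
 [-0.30321711  0.5947532  -0.74453208]] [-0.40632793 -0.08660347  1.35640311] None
top [[546.48444963   0.         285.35803339]
 [  0.         546.48444963 212.81458934]
 [  0.           0.           1.        ]] [[ 0.00111053 -0.99983311 -0.01823526]
 [-0.99256477  0.00111738 -0.12171252]
 [ 0.12171258  0.01823484 -0.99239787]] [-0.02572115  0.46490724  1.86259796] None
wrist [[325.1922621    0.         280.66491285]
 [  0.         325.1922621  205.86394457]
 [  0.           0.           1.        ]] None None [[-1.50430592e-04 -9.56700983e-01 -2.91072510e-01  8.37323901e-02]
 [ 9.99999704e-01 -3.63734389e-04  6.78712324e-04  1.84739675e-04]
 [-7.55197830e-04 -2.91072322e-01  9.56700754e-01 -1.70832588e-01]
 [ 0.00000000e+00  0.00000000e+00  0.00000000e+00  1.00000000e+00]]
```

View pics/scene0.png

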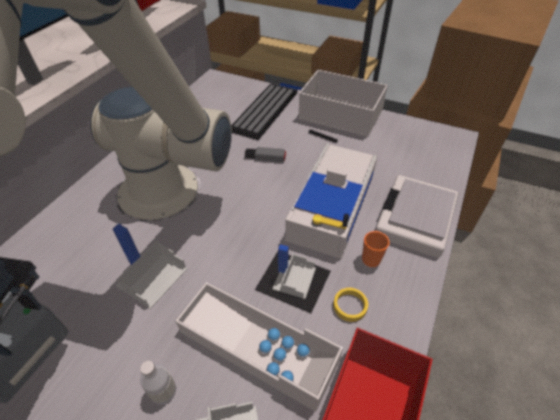

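View pics/top0.png

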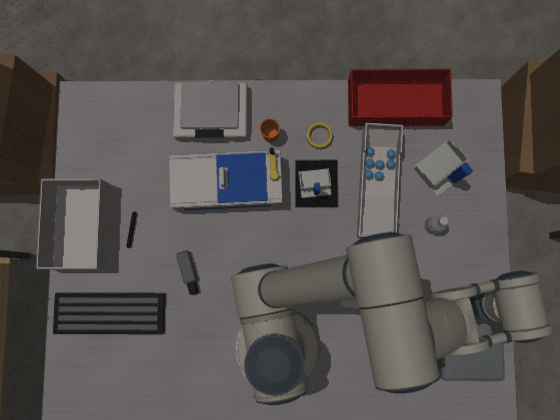

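View pics/wrist0.png

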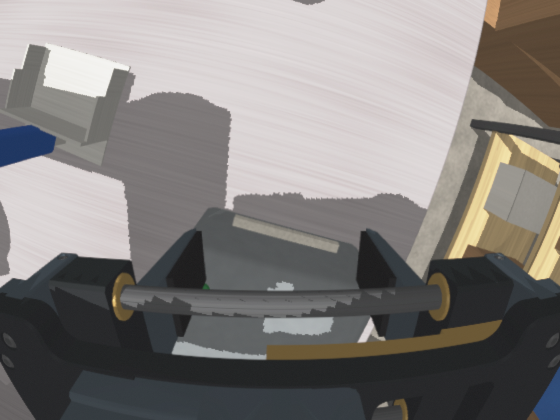

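The scene view shows the box (335,195) with its blue cover, the tray (255,340) with about 7 balls, and the mat (295,280) with a scoop on it. There are two more scoops at (150,270) and (230,415). Next I'll measure them.

```bash
cat > h.py <<'E'
import numpy as np,cv2
from cell import sense,cams
def cloud(f):
    z=f["z_map"].astype(float);K=f["mtx"];v,u=np.mgrid[0:z.shape[0],0:z.shape[1]]
    P=np.stack([(u-K[0,2])/K[0,0]*z,(v-K[1,2])/K[1,1]*z,z],-1)
    return (P-f["t"])@f["R"]
def ray(f,u,v,h):
    K=f["mtx"];d=f["R"].T@np.array([(u-K[0,2])/K[0,0],(v-K[1,2])/K[1,1],1]);c=-f["R"].T@f["t"]
    return c+d*(h-c[2])/d[2]
def proj(f,X):
    c=f["R"]@np.asarray(X,float)+f["t"];p=f["mtx"]@c;return p[:2]/p[2]
def crop(f,name,x0,y0,x1,y1,s):
    im=cv2.resize(f["frame"][y0:y1,x0:x1,::-1],None,fx=s,fy=s,interpolation=cv2.INTER_CUBIC);cv2.imwrite("pics/"+name,im)
E
python3 - <<'E'
from h import *
t=cams.grab_frame("top");s=cams.grab_frame("scene")
crop(t,"t1.png",280,60,510,250,3)
crop(t,"t2.png",160,130,350,220,4)
crop(s,"s1.png",170,230,370,420,3)
P=cloud(t);print(np.median(P[250:260,150:160],axis=(0,1)))
hsv=cv2.cvtColor(t["frame"],cv2.COLOR_RGB2HSV)
blue=((hsv[...,0]>105)&(hsv[...,0]<130)&(hsv[...,1]>150)).astype(np.uint8)
n,l,st,c=cv2.connectedComponentsWithStats(blue)
for i in range(1,n):
    if st[i,4]>15: print("blue",st[i],P[l==i].mean(0),P[l==i].max(0),P[l==i].min(0))
P2=cloud(s);hsv=cv2.cvtColor(s["frame"],cv2.COLOR_RGB2HSV)
blue=((hsv[...,0]>105)&(hsv[...,0]<130)&(hsv[...,1]>150)).astype(np.uint8)
n,l,st,c=cv2.connectedComponentsWithStats(blue)
for i in range(1,n):
    if st[i,4]>30: print("sblue",st[i],P2[l==i].mean(0),P2[l==i].max(0),P2[l==i].min(0))
E
```

```text
[0.32203114 0.43243469 0.00103743]
blue [ 217  153   50   50 2044] [0.57282667 0.11311049 0.11585524] [0.65861952 0.20303786 1.90455425] [ 0.2347775  -0.0602005   0.09296247]
blue [449 163  23  20 211] [ 0.57886639 -0.59282111  0.15656781] [ 0.60382077 -0.0602005   1.90455425] [ 0.2347775  -0.61922022  0.03715078]
blue [314 183   6  12  51] [ 0.53597521 -0.12970225  0.11097929] [ 0.55136552 -0.12245254  0.14027096] [ 0.52760575 -0.1380507   0.03709821]
sblue [318   0  43   8 232] [0.17859929 1.3136074  0.19779808] [0.25172811 1.40639866 0.22024268] [0.0574978  1.29847239 0.17806886]
sblue [ 296  173   65   47 1710] [0.57610794 0.10531499 0.11094692] [0.80408944 0.19798194 0.9445678 ] [ 0.49445441 -0.68823238  0.10298936]
sblue [280 246   8   6  35] [ 0.54232625 -0.1358197   0.13257225] [ 0.55202552 -0.12887681  0.13674966] [ 0.53151823 -0.14168863  0.12854353]
```

View pics/t1.png

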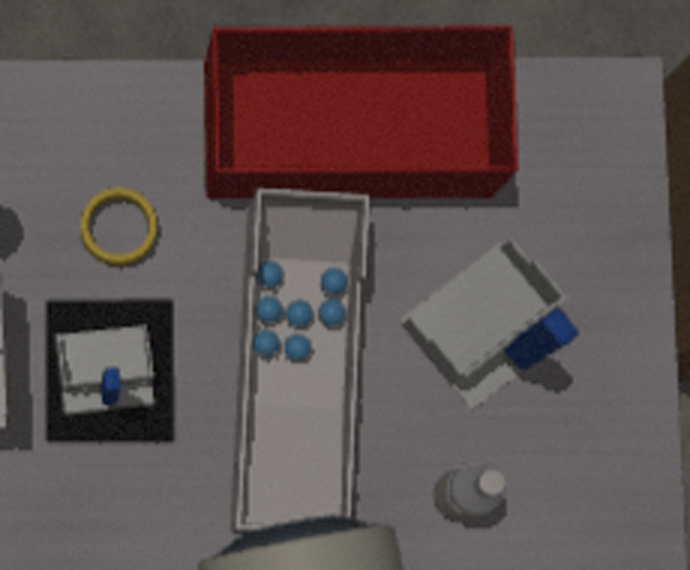

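View pics/t2.png

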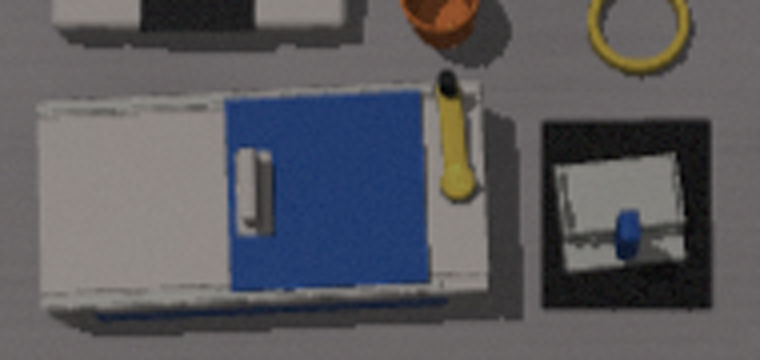

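View pics/s1.png

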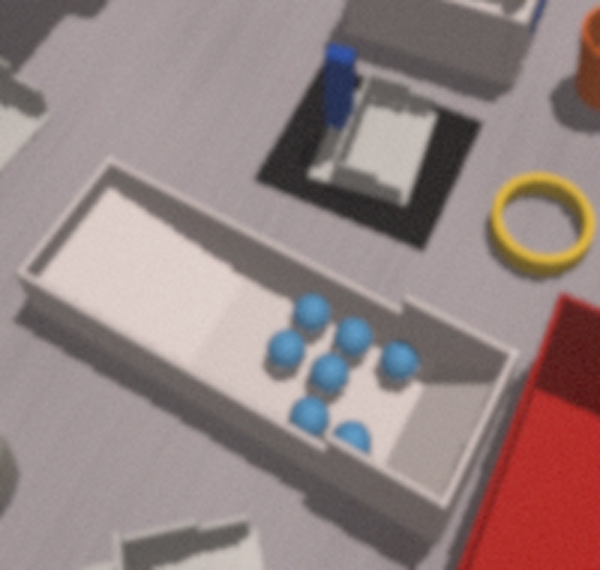

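The scoop on the mat has the size meant: about 105 × 93 mm with the handle top near 0.133 m. I count 7 balls in the tray. Next I'll measure the poses of the box, tray, mat, scoop, tab and peg.

```bash
python3 - <<'E'
from h import *
t=cams.grab_frame("top");P=cloud(t);Z=P[...,2]
hsv=cv2.cvtColor(t["frame"],cv2.COLOR_RGB2HSV);H,S,V=[hsv[...,i].astype(int) for i in range(3)]
print("H/S/V mat",hsv[165,300],"tray wall",hsv[130,366],"box",hsv[180,190],"latch",hsv[170,273],"peg",hsv[150,271])
def rect(m,h,nm,big=True):
    m=m.astype(np.uint8);n,l,st,c=cv2.connectedComponentsWithStats(m)
    i=1+np.argmax(st[1:,4]); pts=np.argwhere(l==i)[:,::-1].astype(float)
    hull=cv2.convexHull(pts.astype(np.float32))[:,0]
    W=np.array([ray(t,u,v,h)[:2] for u,v in hull],np.float32)
    print(nm,st[i],cv2.minAreaRect(W*1000)); return l==i
roi=lambda x0,y0,x1,y1: np.pad(np.ones((y1-y0,x1-x0),bool),((y0,420-y1),(x0,560-x1)))
rect(roi(290,155,345,212)&(V<50),0.003,"mat")
rect(roi(160,140,290,215)&(Z>0.094)&(Z<0.13)&(S<60),0.1,"boxtop")
rect(roi(160,140,290,215)&(S>150)&(H>105)&(H<130)&(Z>0.1),0.1085,"cover")
tab=roi(160,140,290,215)&(Z>0.14)&(Z<0.16)&(S<60)
print("tab",P[tab].mean(0),tab.sum(),P[tab].min(0),P[tab].max(0))
y=roi(160,140,290,215)&(S>110)&(H>15)&(H<35); rect(y,0.12,"latch"); print(P[y].mean(0))
pg=roi(260,140,285,165)&(Z>0.135)&(Z<0.175);print("peg",P[pg].mean(0),pg.sum())
rect(roi(350,115,410,245)&(Z>0.05)&(Z<0.11)&(S<60),0.07,"tray")
sc=roi(290,155,345,212)&(V>55)&(Z<0.06)&(S<60); rect(sc,0.035,"scoopbody")
hd=roi(290,155,345,212)&(Z>0.125)&(Z<0.15);print("handle",P[hd].mean(0),hd.sum())
b=roi(355,120,410,245)&(S>90)&(H>85)&(H<115)
n,l,st,c=cv2.connectedComponentsWithStats(b.astype(np.uint8))
for i in range(1,n):
    if st[i,4]>8: print("ball",c[i],ray(t,*c[i],0.03),st[i,4])
E
```

```text
H/S/V mat [43 69 26] tray wall [ 13  14 126] box [ 12  18 144] latch [ 23 159 144] peg [90 24 32]
mat [ 296  160   42   48 1108] ((572.4331665039062, -135.26495361328125), (145.1329345703125, 168.03428649902344), 89.9278335571289)
boxtop [ 169  150  113   58 3047] ((572.713134765625, 175.8623046875), (181.3951416015625, 375.0802917480469), 2.684382677078247)
cover [ 217  153   50   50 1981] ((574.58251953125, 120.84907531738281), (159.91062927246094, 162.2714080810547), 2.730707883834839)
tab [0.57857762 0.16608904 0.15189496] 82 [0.54311007 0.01259226 0.14042908] [0.66312002 0.18684913 0.15997724]
latch [269 152  10  28 164] ((612.6113891601562, 11.994483947753906), (92.5298843383789, 26.68235206604004), 2.609323263168335)
[0.60495994 0.01272909 0.13092366]
peg [0.65698159 0.01791682 0.15712395] 25
tray [358 123  45 114 760] ((573.3780517578125, -349.426025390625), (133.6126251220703, 394.632568359375), 85.79908752441406)
scoopbody [ 290  155   55   57 1152] ((568.6122436523438, -135.641357421875), (188.2264862060547, 197.0977020263672), 89.82183074951172)
handle [ 0.54161915 -0.13160999  0.13316358] 39
ball [369.31372549 151.21568627] [ 0.68124865 -0.31898432  0.03      ] 51
ball [390.59615385 153.38461538] [ 0.67327425 -0.39293955  0.03      ] 52
ball [369.09433962 162.71698113] [ 0.64029509 -0.31750318  0.03      ] 53
ball [379.16 164.08] [ 0.63535778 -0.35238963  0.03      ] 50
ball [390.32075472 163.64150943] [ 0.63680495 -0.39117206  0.03      ] 53
ball [368.16 173.92] [ 0.60061365 -0.3135687   0.03      ] 50
ball [378.5 175.5] [ 0.59494608 -0.34930609  0.03      ] 52
```

```bash
python3 - <<'E'
from h import *
t=cams.grab_frame("top");P=cloud(t);Z=P[...,2]
hsv=cv2.cvtColor(t["frame"],cv2.COLOR_RGB2HSV);H,S,V=[hsv[...,i].astype(int) for i in range(3)]
roi=lambda x0,y0,x1,y1: np.pad(np.ones((y1-y0,x1-x0),bool),((y0,420-y1),(x0,560-x1)))
def cr(m,nm):
    q=P[m][:,:2].astype(np.float32)*1000; print(nm,len(q),cv2.minAreaRect(q),q.mean(0))
cr(roi(350,115,410,238)&(Z>0.055)&(Z<0.1)&(S<60)&(P[...,1]>-0.45),"tray3d")
cr(roi(350,115,410,238)&(Z>0.08)&(Z<0.1)&(S<60),"trayhigh")
tab=roi(215,160,235,192)&(Z>0.145)&(Z<0.16);cr(tab,"tab")
hd=roi(290,155,345,212)&(Z>0.128)&(Z<0.15);cr(hd,"handle")
# scoop walls: bright floor edges
s=cams.grab_frame("scene");Q=cloud(s)
crop(t,"t3.png",290,155,345,212,10)
crop(s,"s3.png",255,235,335,310,8)
# tray wall lines at mid positions
for x in (0.45,0.5,0.55):
    for z in (0.063,):
        ua=proj(t,[x,-0.28,z]);ub=proj(t,[x,-0.42,z]);v=int(round((ua[1]+ub[1])/2))
        row=V[v,int(ua[0])-6:int(ub[0])+8]; print(x,v,int(ua[0])-6,row, np.round(Z[v,int(ua[0])-6:int(ub[0])+8],3))
E
```

```text
tray3d 656 ((572.0610961914062, -349.5330505371094), (130.37350463867188, 388.3988342285156), 86.05903625488281) [ 632.92084 -352.86707]
trayhigh 178 ((717.43115234375, -359.6719665527344), (130.63079833984375, 98.10614776611328), 85.09125518798828) [ 735.18695 -361.10312]
tab 71 ((572.2074584960938, 179.44549560546875), (57.28418731689453, 13.536456108093262), 0.8383241891860962) [571.95557 179.97562]
handle 30 ((542.7308349609375, -133.1508331298828), (16.573490142822266, 24.2171630859375), 89.9713363647461) [ 542.3587  -131.66103]
0.45 216 354 [105 106 103 100  71  81 139  89  87 133 133 133 136 133 132 133 131 133
 133 134 134 134 132 133 133 134 134 132 131 134 132 134 132 134 133 133
 134 135 133 127  72  88 135 108  59  67 101 104 103 104  99 101 102 103
 103] [ 0.003 -0.004 -0.    -0.003  0.018  0.043  0.067  0.067  0.022  0.028
  0.02   0.028  0.023  0.017  0.023  0.017  0.024  0.022  0.02   0.019
  0.027  0.023  0.028  0.01   0.029  0.036  0.025  0.023  0.017  0.024
  0.018  0.021  0.022  0.032  0.021  0.023  0.019  0.025  0.013  0.024
  0.035  0.057  0.052  0.055 -0.002 -0
[... 861 characters left out ...]
e+00  1.400e-02 -3.000e-03 -8.000e-03  3.000e-03
 -3.000e-03]
0.55 187 353 [104 105 104 103 103 100  85  77 101 127  65  76  85 135 137 137 137 136
 137 136 138 138 139 136 138 138 137 137 135 138 136 136 138 134 137 136
 137 135 138 137 137 130  75  74  91 128  50  67 104 105 106 107 107 106
 105 105] [ 0.001  0.008  0.005 -0.009  0.003  0.002 -0.005  0.036  0.062  0.067
  0.015  0.013  0.008  0.015  0.019  0.018  0.01   0.018  0.01   0.014
  0.012  0.01   0.016  0.014  0.016  0.008  0.015  0.003  0.007  0.02
  0.014  0.018  0.012  0.007  0.009  0.006  0.012  0.011  0.007  0.01
  0.02   0.002  0.031  0.044  0.057  0.067 -0.002 -0.007 -0.003  0.001
 -0.002  0.004  0.005  0.     0.004 -0.005]
```

View pics/t3.png

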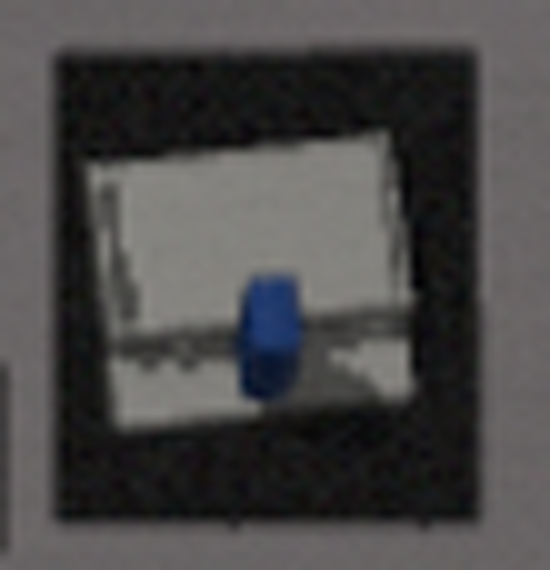

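View pics/s3.png

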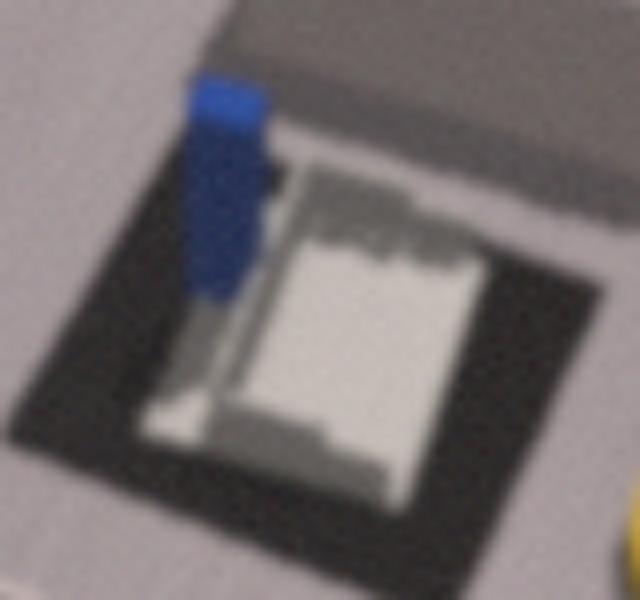

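Box pose: yaw 2.7°, well centre (0.575, 0.118). The tab is at (0.572, 0.179) and its height matches. The scoop on the mat has yaw of about +6°. I'll start with the cover.

```bash
cat >> h.py <<'E'
from scipy.spatial.transform import Rotation as Ro
def tool(yaw,p=0,roll=0):
    c,s=np.cos(yaw),np.sin(yaw)
    R0=np.array([[c,s,0],[s,-c,0],[0,0,-1.]])
    return Ro.from_rotvec(-p*np.array([-s,c,0])).as_matrix()@R0
def mv(pos,yaw,p=0,s=None):
    s=s or sense();R=s["eef_rot"];d=R.T@(np.array(pos)-s["eef_pos"]);w=Ro.from_matrix(R.T@tool(yaw,p)).as_rotvec()
    n=np.abs(d).max();
    print("at",np.round(s["eef_pos"],4),"share d",np.round(d/0.5,3),"w",np.round(w/(2*np.pi),4),"rows>=%.1f,%.1f"%(np.linalg.norm(d)/.0417,np.degrees(np.linalg.norm(w))/7.16),"F",np.round(s["wrist_force"],1),"op",round(s["opening"],4),"t",round(s["time"],1))
E
python3 -c "
from h import *
y=np.radians(2.7)
mv([.172,-.6,.33],y); mv([.41,-.3,.3],y); mv([.572,.179,.3],y)"; python3 -c "
from h import *
print(sense()['eef_rot'])"
```

```text
at [ 0.1726 -0.6006  0.2138] share d [-0.001 -0.002 -0.232] w [-0.    -0.     0.037] rows>=2.8,1.9 F [-0.7 -1.   0.1] op 0.0912 t 0.4
at [ 0.1726 -0.6006  0.2138] share d [ 0.622 -0.447 -0.172] w [-0.    -0.     0.037] rows>=9.4,1.9 F [-0.7 -1.   0.1] op 0.0912 t 0.4
at [ 0.1726 -0.6006  0.2138] share d [ 1.198 -1.278 -0.172] w [-0.    -0.     0.037] rows>=21.1,1.9 F [-0.7 -1.   0.1] op 0.0912 t 0.4
[[ 9.61109428e-01  2.76167822e-01 -3.31329476e-05]
 [ 2.76167823e-01 -9.61109406e-01  2.06415724e-04]
 [ 2.51609933e-05 -2.07538352e-04 -9.99999978e-01]]
```

```bash
python3 -m handwheel '[[-1,[0,0,-0.2],[0,0,0]],[-1,[0.07,-0.05,-0.2],[0,0,0.01]],[-1,[0.15,-0.1,-0.2],[0,0,0.02]],[-1,[0.22,-0.15,-0.2],[0,0,0.037]],[-1,[0.29,-0.2,-0.2],[0,0,0.037]],[-1,[0.36,-0.26,-0.2],[0,0,0.037]],[-1,[0.43,-0.31,-0.2],[0,0,0.037]],[-1,[0.5,-0.36,-0.2],[0,0,0.037]]]' 10
python3 -c "
from h import *
y=np.radians(2.7)
mv([.572,.179,.3],y);mv([.572,.179,.2],y)"
```

```text
time: 1.07
eef_pos: [0.3414, -0.3858, 0.314]
eef_rot: [[0.999, 0.047, 0.0], [0.047, -0.999, -0.0], [0.0, 0.0, -1.0]]
wrist_force: [1.9, -0.2, 0.6]
opening: 0.0911
at [ 0.3414 -0.3858  0.314 ] share d [ 0.514 -1.107  0.028] w [ 0. -0. -0.] rows>=14.6,0.0 F [ 1.9 -0.2  0.6] op 0.0911 t 1.1
at [ 0.3414 -0.3858  0.314 ] share d [ 0.514 -1.107  0.228] w [ 0. -0. -0.] rows>=14.9,0.0 F [ 1.9 -0.2  0.6] op 0.0911 t 1.1
```

```bash
python3 -m handwheel '[[-1,[0.04,-0.06,0],[0,0,0]],[-1,[0.08,-0.13,0],[0,0,0]],[-1,[0.12,-0.2,0],[0,0,0]],[-1,[0.16,-0.28,0],[0,0,0]],[-1,[0.2,-0.36,0],[0,0,0]],[-1,[0.23,-0.44,0],[0,0,0]],[-1,[0.26,-0.51,0],[0,0,0]],[-1,[0.29,-0.58,0],[0,0,0]]]'
python3 -c "
from h import *
y=np.radians(2.7)
mv([.572,.179,.3],y);mv([.572,.179,.2],y)"
```

```text
time: 1.73
eef_pos: [0.4728, -0.0873, 0.3142]
eef_rot: [[0.999, 0.047, 0.001], [0.047, -0.999, -0.0], [0.001, 0.0, -1.0]]
wrist_force: [0.7, -0.0, 0.5]
opening: 0.0908
at [ 0.4728 -0.0873  0.3142] share d [ 0.223 -0.523  0.028] w [ 0.0001 -0.0001 -0.    ] rows>=6.8,0.0 F [ 0.7 -0.   0.5] op 0.0908 t 1.7
at [ 0.4728 -0.0873  0.3142] share d [ 0.223 -0.523  0.228] w [ 0.0001 -0.0001 -0.    ] rows>=7.3,0.0 F [ 0.7 -0.   0.5] op 0.0908 t 1.7
```

```bash
python3 -m handwheel '[[-1,[0.03,-0.08,0],[0,0,0]],[-1,[0.06,-0.15,0],[0,0,0]],[-1,[0.09,-0.22,0],[0,0,0]],[-1,[0.12,-0.29,0],[0,0,0]],[-1,[0.15,-0.36,0],[0,0,0]],[-1,[0.19,-0.44,0.05],[0,0,0]],[-1,[0.223,-0.523,0.1],[0,0,0]],[-1,[0.223,-0.523,0.16],[0,0,0]]]'
python3 - <<'E'
from h import *
y=np.radians(2.7)
s=sense();f=cams.grab_frame("wrist");cv2.imwrite("pics/w1.png",f["frame"][:,:,::-1])
mv([.572,.179,.19],y);mv([.572,.179,.122],y)
t=cams.grab_frame("top");crop(t,"t4.png",160,130,350,220,4)
E
```

```text
time: 2.4
eef_pos: [0.5746, 0.1831, 0.2369]
eef_rot: [[0.999, 0.049, 0.007], [0.049, -0.999, 0.002], [0.007, -0.001, -1.0]]
wrist_force: [0.6, -0.4, 0.7]
opening: 0.0912
at [0.5709 0.1831 0.2275] share d [0.002 0.008 0.075] w [0.     0.0007 0.0004] rows>=0.9,0.0 F [ -4.5   1.  -10.7] op 0.0915 t 2.5
at [0.5709 0.1831 0.2275] share d [0.003 0.008 0.211] w [0.     0.0007 0.0004] rows>=2.5,0.0 F [ -4.5   1.  -10.7] op 0.0915 t 2.5
```

View pics/w1.png

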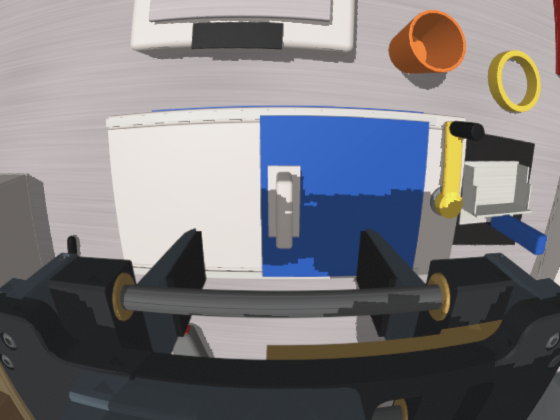

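The wrist view shows the tab at (285,205), midway between the fingers. Next I descend and grip it.

```bash
python3 -m handwheel '[[-1,[0.002,0.007,0.07],[0,0,0]],[-1,[0.002,0.007,0.14],[0,0,0]],[-1,[0.002,0.007,0.2],[0,0,0]],[-1,[0.002,0.007,0.214],[0,0,0]],[0.6,[0.002,0.007,0.214],[0,0,0]],[1,[0.002,0.007,0.214],[0,0,0]],[1,[0.002,0.007,0.214],[0,0,0]],[1,[0.002,0.007,0.214],[0,0,0]]]' 15
python3 -c "
from h import *
y=np.radians(2.7)
s=sense();print(s['opening'],s['eef_pos']);p=s['eef_pos']
u=np.array([-np.sin(y),np.cos(y),0])
mv(p+u*.154,y)"
```

```text
time: 3.17
eef_pos: [0.5713, 0.1774, 0.1248]
eef_rot: [[0.999, 0.05, -0.004], [0.05, -0.999, -0.001], [-0.004, 0.001, -1.0]]
wrist_force: [0.4, -0.7, 0.1]
opening: 0.0672
0.06720834003388837 [0.57134175 0.17737463 0.12482539]
at [0.5713 0.1774 0.1248] share d [ 0.001 -0.308 -0.   ] w [0.0001 0.0006 0.0004] rows>=3.7,0.0 F [ 0.4 -0.7  0.1] op 0.0672 t 3.2
```

```bash
python3 -m handwheel '[[1,[0,0,0],[0,0,0]],[1,[0,0,0],[0,0,0]],[1,[0,0,0],[0,0,0]],[1,[0,0,0],[0,0,0]],[1,[0,0,0],[0,0,0]],[1,[0,0,0],[0,0,0]],[1,[0,0,0],[0,0,0]],[1,[0,0,0],[0,0,0]]]' 15
python3 -c "
from h import *
y=np.radians(2.7)
s=sense();print(s['opening'],s['eef_pos']);p=s['eef_pos']
u=np.array([-np.sin(y),np.cos(y),0])
mv(p+u*.154,y)"
```

```text
time: 3.83
eef_pos: [0.5713, 0.1776, 0.1247]
eef_rot: [[0.999, 0.049, -0.004], [0.049, -0.999, -0.001], [-0.004, 0.0, -1.0]]
wrist_force: [-2.0, 16.1, 1.4]
opening: 0.0139
0.013942598417433156 [0.57130331 0.17758056 0.1247389 ]
at [0.5713 0.1776 0.1247] share d [ 0.001 -0.308 -0.   ] w [0.0001 0.0006 0.0004] rows>=3.7,0.0 F [-2.  16.1  1.4] op 0.0139 t 3.8
```

```bash
python3 -m handwheel '[[1,[0,-0.04,0],[0,0,0]],[1,[0,-0.09,0],[0,0,0]],[1,[0,-0.14,0],[0,0,0]],[1,[0,-0.19,0],[0,0,0]],[1,[0,-0.24,0],[0,0,0]],[1,[0,-0.28,0],[0,0,0]],[1,[0,-0.31,0],[0,0,0]],[1,[0,-0.313,0],[0,0,0]]]' 20
python3 -m handwheel '[[1,[0,0,0],[0,0,0]],[0,[0,0,0],[0,0,0]],[-0.3,[0,0,0],[0,0,0]],[-0.3,[0,0,0],[0,0,0]],[-0.3,[0,0,0],[0,0,0]],[-0.3,[0,0,0],[0,0,0]],[-0.3,[0,0,-0.06],[0,0,0]],[-0.3,[0,0,-0.13],[0,0,0]]]' 20
python3 - <<'E'
from h import *
t=cams.grab_frame("top");crop(t,"t5.png",160,130,350,220,4)
mv([.4,-.1,.3],.1)
E
```

```text
time: 4.5
eef_pos: [0.5638, 0.3328, 0.1246]
eef_rot: [[0.999, 0.051, -0.003], [0.051, -0.999, -0.006], [-0.004, 0.006, -1.0]]
wrist_force: [6.0, -40.6, 13.6]
opening: 0.0141
time: 5.17
eef_pos: [0.5626, 0.3325, 0.1879]
eef_rot: [[0.999, 0.051, -0.008], [0.051, -0.999, -0.008], [-0.009, 0.008, -1.0]]
wrist_force: [0.5, 0.4, 1.1]
opening: 0.0575
at [0.5661 0.3342 0.1969] share d [-0.376  0.851 -0.204] w [ 0.0006 -0.0004 -0.0077] rows>=11.4,0.4 F [2.7 2.1 8.3] op 0.0587 t 5.2
```

View pics/t5.png

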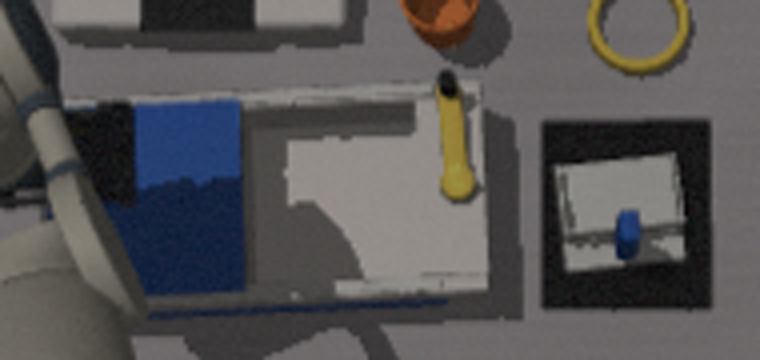

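The cover is at its open stop and the well is clear. The blue edge is at (243,200) in the crop. Next is the scoop.

```bash
python3 - <<'E'
from h import *
t=cams.grab_frame("top")
k=np.array([[118,430],[412,400],[388,130],[88,165]],float)/10+[290,155]-0.5
C=np.array([ray(t,u,v,h)[:2] for (u,v),h in zip(k,(.005,.005,.012,.012))])
print(C.round(4)); print("yaws",[np.degrees(np.arctan2(*d[::-1])).round(1) for d in (C[2]-C[1],C[3]-C[0],C[0]-C[1],C[3]-C[2])])
m=C.mean(0);print("mid",m)
hd=[ray(t,290+x/10-.5,155+y/10-.5,.133)[:2] for x,y in ((272,305),)];print(hd)
yw=np.radians(6);print("origin from mid",m-0.0335*np.array([np.cos(yw),np.sin(yw)]))
mv([.545,-.131,.3],np.radians(6))
E
```

```text
[[ 0.5219 -0.0812]
 [ 0.5324 -0.1845]
 [ 0.6274 -0.1764]
 [ 0.6152 -0.0708]]
yaws [np.float64(4.8), np.float64(6.4), np.float64(95.8), np.float64(96.6)]
mid [ 0.57421711 -0.12825227]
[array([ 0.54395001, -0.13047857])]
origin from mid [ 0.54090063 -0.13175397]
at [0.5665 0.3345 0.1949] share d [-0.09   0.928 -0.208] w [ 0.0005 -0.0006 -0.0085] rows>=11.5,0.4 F [ 0.9  0.3 -0.2] op 0.0589 t 5.3
```

```bash
python3 -m handwheel '[[-0.3,[0,0,-0.07],[0,0,0]],[-0.3,[0,0.03,-0.14],[0,0,0]],[-0.3,[-0.02,0.1,-0.2],[0,0,0]],[-0.3,[-0.03,0.18,-0.2],[0,0,-0.0085]],[-0.3,[-0.04,0.26,-0.2],[0,0,-0.0085]],[-0.3,[-0.05,0.34,-0.2],[0,0,-0.0085]],[-0.3,[-0.06,0.42,-0.2],[0,0,-0.0085]],[-0.3,[-0.07,0.5,-0.2],[0,0,-0.0085]]]' 20
python3 -m handwheel '[[-0.3,[0,0.08,0],[0,0,0]],[-0.3,[0,0.16,0],[0,0,0]],[-0.3,[-0.01,0.24,0],[0,0,0]],[-0.3,[-0.02,0.32,0],[0,0,0]],[-0.3,[-0.02,0.38,0],[0,0,0]],[-0.3,[-0.02,0.4,0],[0,0,0]],[-0.3,[-0.02,0.4,0],[0,0,0]],[-0.3,[-0.02,0.4,0],[0,0,0]]]' 20
python3 - <<'E'
from h import *
mv([.5420,-.1315,.2],np.radians(6))
s=sense();f=cams.grab_frame("wrist");cv2.imwrite("pics/w2.png",f["frame"][:,:,::-1])
E
```

```text
time: 5.93
eef_pos: [0.5434, 0.0814, 0.2955]
eef_rot: [[0.994, 0.105, 0.004], [0.105, -0.994, -0.002], [0.004, 0.003, -1.0]]
wrist_force: [1.5, -0.2, 0.3]
opening: 0.0592
time: 6.6
eef_pos: [0.5543, -0.1183, 0.2958]
eef_rot: [[0.995, 0.104, 0.004], [0.104, -0.995, -0.002], [0.004, 0.002, -1.0]]
wrist_force: [-0.4, 0.6, 0.3]
opening: 0.0595
at [ 0.5543 -0.1183  0.2958] share d [-0.028  0.023  0.192] w [ 0.0004 -0.0006 -0.0001] rows>=2.3,0.0 F [-0.4  0.6  0.3] op 0.0595 t 6.6
```

View pics/w2.png

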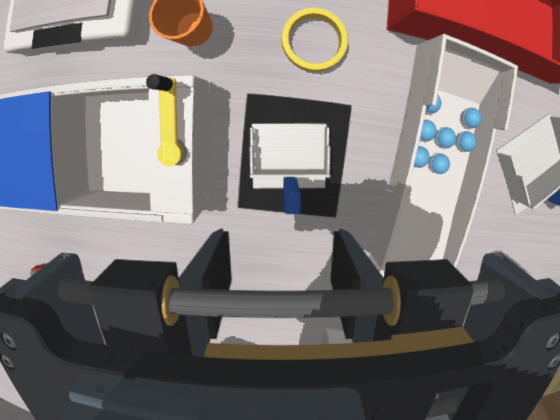

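```bash
cat >> h.py <<'E'
def wray(f,s,u,v,h):
    K=f["mtx"];x,y=u-K[0,2],v-K[1,2];r=np.hypot(x,y);th=r/K[0,0]
    d=np.array([x/r*np.sin(th),y/r*np.sin(th),np.cos(th)]) if r>0 else np.array([0,0,1.])
    T=f["tool_from_camera"];d=s["eef_rot"]@(T[:3,:3]@d);c=s["eef_rot"]@T[:3,3]+s["eef_pos"]
    return c+d*(h-c[2])/d[2]
E
python3 - <<'E'
from h import *
s=sense();f=cams.grab_frame("wrist")
hsv=cv2.cvtColor(f["frame"],cv2.COLOR_RGB2HSV)
m=np.zeros((420,560),bool);m[165:225,275:310]=True
m&=(hsv[...,0]>105)&(hsv[...,0]<130)&(hsv[...,1]>120)
ys,xs=np.where(m);print(xs.min(),xs.max(),ys.min(),ys.max())
vv=hsv[...,2]
for y in range(ys.min(),ys.max()+1,3): x=xs[ys==y];print(y,x.min(),x.max(),vv[y,x].mean().round())
print("latch peg",wray(f,s,155,82,.161),"mat corners",[wray(f,s,*p,.003)[:2].round(3) for p in ((247,95),(350,104),(335,217),(238,206))])
print("scoop floor back corners",[wray(f,s,*p,.005)[:2].round(3) for p in ((249,187),(328,187))])
crop(f,"w2c.png",230,80,360,230,5)
E
```

```text
284 301 178 213
178 285 295 108.0
181 285 296 108.0
184 285 297 108.0
187 285 298 106.0
190 284 300 100.0
193 284 300 108.0
196 284 301 105.0
199 284 301 104.0
202 284 301 104.0
205 284 301 104.0
208 285 301 105.0
211 285 300 106.0
latch peg [0.65751773 0.01499215 0.161     ] mat corners [array([ 0.656, -0.06 ]), array([ 0.66 , -0.207]), array([ 0.49 , -0.209]), array([ 0.492, -0.061])]
scoop floor back corners [array([ 0.523, -0.075]), array([ 0.535, -0.191])]
```

View pics/w2c.png

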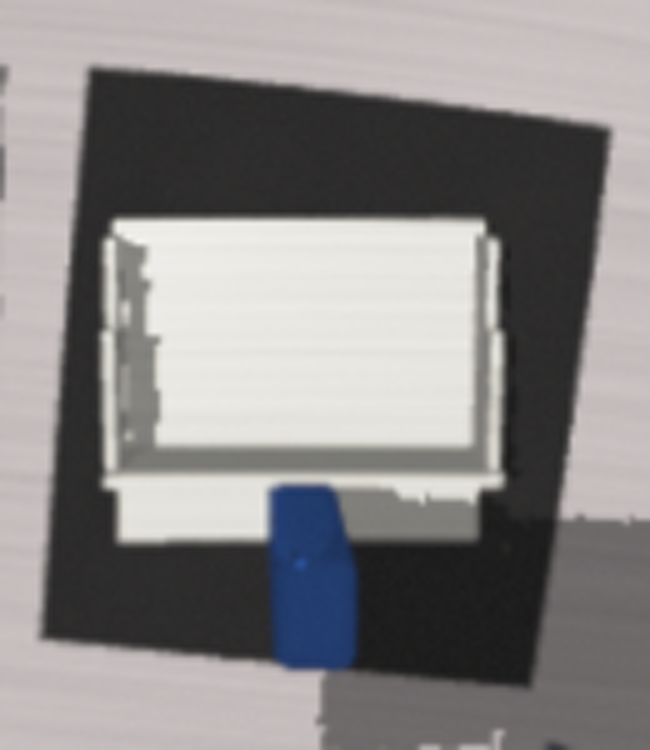

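```bash
python3 - <<'E'
from h import *
s=sense();f=cams.grab_frame("wrist")
for p in ((312,562),(313,615),(314,665)): print(wray(f,s,230+p[0]/5-.5,80+p[1]/5-.5,.133).round(4))
mv([.5420,-.1315,.2],np.radians(5.8))
mv([.5420,-.1315,.092],np.radians(5.8))
E
```

```text
[ 0.554  -0.1299  0.133 ]
[ 0.5424 -0.1314  0.133 ]
[ 0.5313 -0.133   0.133 ]
at [ 0.5544 -0.1171  0.296 ] share d [-0.028  0.025  0.192] w [ 0.0004 -0.0007  0.0008] rows>=2.3,0.1 F [ 0.2 -0.3 -0.3] op 0.0595 t 6.8
at [ 0.5544 -0.1171  0.296 ] share d [-0.029  0.025  0.408] w [ 0.0004 -0.0007  0.0008] rows>=4.9,0.1 F [ 0.2 -0.3 -0.3] op 0.0595 t 6.8
```

```bash
python3 -m handwheel '[[-0.3,[-0.028,0.025,0.05],[0.0004,-0.0007,0.0008]],[-0.3,[-0.028,0.025,0.13],[0.0004,-0.0007,0.0008]],[-0.3,[-0.028,0.025,0.21],[0.0004,-0.0007,0.0008]],[-0.3,[-0.028,0.025,0.29],[0.0004,-0.0007,0.0008]],[-0.3,[-0.028,0.025,0.36],[0.0004,-0.0007,0.0008]],[-0.3,[-0.028,0.025,0.4],[0.0004,-0.0007,0.0008]],[-0.3,[-0.028,0.025,0.408],[0.0004,-0.0007,0.0008]],[0.5,[-0.028,0.025,0.408],[0.0004,-0.0007,0.0008]]]' 50
python3 -m handwheel '[[1,[0,0,0],[0,0,0]],[1,[0,0,0],[0,0,0]],[1,[0,0,0],[0,0,0]],[1,[0,0,0],[0,0,0]],[1,[0,0,0],[0,0,0]],[1,[0,0,0],[0,0,0]],[1,[0,0,0],[0,0,0]],[1,[0,0,0],[0,0,0]]]' 50
python3 - <<'E'
from h import *
s=sense();print(s["eef_rot"].round(4).tolist());mv([.5420,-.1315,.3],np.radians(5.8))
E
```

```text
time: 7.42
eef_pos: [0.5422, -0.1304, 0.0913]
eef_rot: [[0.995, 0.102, -0.002], [0.102, -0.995, 0.001], [-0.002, -0.001, -1.0]]
wrist_force: [0.5, -0.0, -1.0]
opening: 0.0553
time: 8.08
eef_pos: [0.5425, -0.1305, 0.0919]
eef_rot: [[0.995, 0.102, -0.001], [0.102, -0.995, 0.0], [-0.001, -0.001, -1.0]]
wrist_force: [-2.1, 0.9, 6.6]
opening: 0.0177
[[0.9947, 0.1023, -0.0014], [0.1023, -0.9948, 0.0004], [-0.0014, -0.0005, -1.0]]
at [ 0.5425 -0.1305  0.0919] share d [-0.002  0.002 -0.416] w [-0.0001  0.0002  0.0002] rows>=5.0,0.0 F [-2.1  0.9  6.6] op 0.0177 t 8.1
```

```bash
python3 -m handwheel '[[1,[0,0,-0.04],[0,0,0]],[1,[0,0,-0.1],[0,0,0]],[1,[0,0,-0.17],[0,0,0]],[1,[0,0,-0.24],[0,0,0]],[1,[0,0,-0.31],[0,0,0]],[1,[0,0,-0.38],[0,0,0]],[1,[0,0,-0.416],[0,0,0]],[1,[0,0,-0.416],[0,0,0]]]' 50
python3 - <<'E'
from h import *
t=cams.grab_frame("top")
L=[];R=[]
V=cv2.cvtColor(t["frame"],cv2.COLOR_RGB2GRAY).astype(float)
for v in range(180,236,3):
    def peak(lo,hi):
        r=V[v,lo:hi];i=int(np.argmax(r));return lo+i
    l=ray(t,peak(357,364),v,.063)
    r=ray(t,peak(393,400),v,.063);L.append(l[:2]);R.append(r[:2])
L=np.array(L);R=np.array(R)
for nm,A in (("L",L),("R",R)):
    print(nm,A[0].round(4),A[-1].round(4)); 
    vx,vy,x0,y0=cv2.fitLine(A.astype(np.float32),cv2.DIST_HUBER,0,.01,.01).ravel();print(nm,np.degrees(np.arctan2(vy,vx)),"y at x=.55",y0+(0.55-x0)*vy/vx)
crop(t,"t6.png",340,110,420,250,5)
s=cams.grab_frame("scene");crop(s,"s6.png",170,230,370,420,3)
print(sense()["time"],sense()["eef_pos"],sense()["wrist_force"],sense()["opening"])
E
```

```text
time: 8.75
eef_pos: [0.5444, -0.1312, 0.3044]
eef_rot: [[0.995, 0.102, 0.005], [0.102, -0.995, -0.002], [0.005, 0.002, -1.0]]
wrist_force: [-0.4, -1.0, -1.5]
opening: 0.0179
L [ 0.5731 -0.2878] [ 0.3884 -0.2748]
L -3.6137316 y at x=.55 -0.28718507
R [ 0.5729 -0.3932] [ 0.3883 -0.399 ]
R 2.420126 y at x=.55 -0.3953369
8.85 [ 0.54269451 -0.13059153  0.29988768] [-0.42491219  0.85609556 -2.32102195] 0.017793859390717263
```

View pics/t6.png

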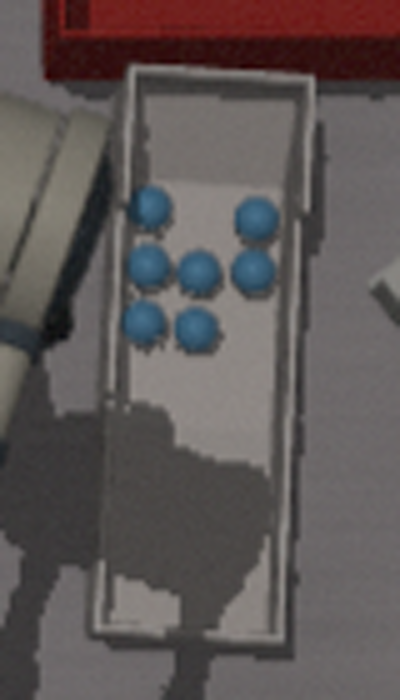

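View pics/s6.png

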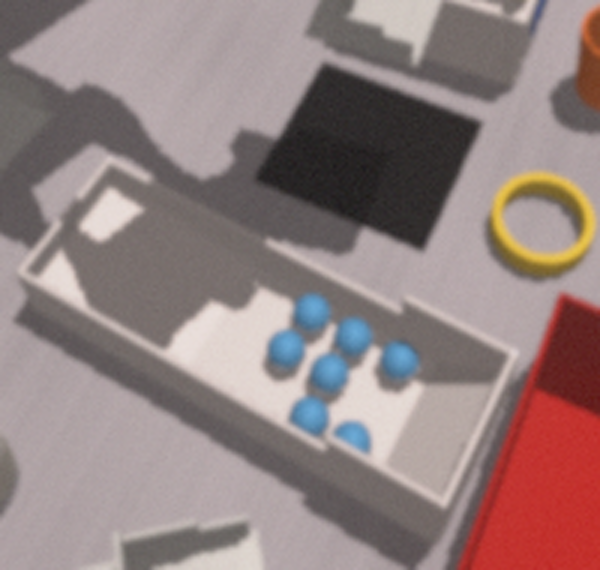

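```bash
python3 - <<'E'
from h import *
t=cams.grab_frame("top");s=cams.grab_frame("scene")
pt=[((92,634),.063),((290,641),.063),((314,77),.09),((129,67),.09)]
C=np.array([ray(t,340+x/5-.5,110+y/5-.5,h)[:2] for (x,y),h in pt]);print(C.round(4))
ps=[((110,158),.063),((20,272),.063),((447,504),.09),((517,352),.09)]
D=np.array([ray(s,170+x/3-.5,230+y/3-.5,h)[:2] for (x,y),h in ps])[[0,1,2,3]];print(D.round(4))
for A in (C,D):
    print("sides",[np.linalg.norm(A[i]-A[j]).round(4) for i,j in ((0,1),(1,2),(2,3),(3,0))])
    ax=(A[2]+A[3]-A[0]-A[1]);a=np.arctan2(ax[1],ax[0]);m=A.mean(0);o=m-0.0125*ax/np.linalg.norm(ax);print("yaw",np.degrees(a),"origin",o)
# floor/ramp boundary t6: (135,182)-(280,192)
print([ray(t,340+x/5-.5,110+y/5-.5,.012)[:2].round(4) for x,y in ((145,182),(280,192))])
print([ray(s,170+x/3-.5,230+y/3-.5,.012)[:2].round(4) for x,y in ((418,390),(390,450))])
E
```

```text
[[ 0.3806 -0.2709]
 [ 0.3759 -0.4038]
 [ 0.758  -0.4241]
 [ 0.7655 -0.2988]]
[[ 0.3836 -0.2751]
 [ 0.3756 -0.3985]
 [ 0.7575 -0.424 ]
 [ 0.765  -0.3012]]
sides [np.float64(0.1329), np.float64(0.3827), np.float64(0.1256), np.float64(0.3859)]
yaw -3.5975225999579785 origin [ 0.55752116 -0.3486299 ]
sides [np.float64(0.1237), np.float64(0.3828), np.float64(0.1231), np.float64(0.3823)]
yaw -3.871009749898327 origin [ 0.55794881 -0.34885688]
[array([ 0.7047, -0.3189]), array([ 0.6972, -0.4138])]
[array([ 0.7005, -0.3294]), array([ 0.6989, -0.382 ])]
```

Both views agree on the tray: origin (0.558, -0.349), yaw -3.8°, with the ramp foot at x=0.70 as expected. Now a helper for placing the scoop's lip.

```bash
cat >> h.py <<'E'
TO=np.array([.5577,-.3487,0]);TY=np.radians(-3.8)
BO=np.array([.5754,.1184,0]);BY=np.radians(2.7)
def lipT(O,Y,lx,ly,lz,p,yaw=None,hh=.0889):
    yaw=Y if yaw is None else yaw
    c,s=np.cos(Y),np.sin(Y);L=O+np.array([c*lx-s*ly,s*lx+c*ly,lz])
    R=tool(yaw,p);return L-.08*R[:,0]-hh*R[:,2],yaw,p
def lip(O,Y,*a,**k):
    pos,y,p=lipT(O,Y,*a,**k);print(a,"->",pos.round(3));mv(pos,y,p)
E
python3 -c "
from h import *
lip(TO,TY,.012,0,.12,-.15);lip(TO,TY,.012,0,.016,-.15)"
```

```text
(0.012, 0, 0.12, -0.15) -> [ 0.504 -0.345  0.22 ]
at [ 0.5421 -0.1304  0.2984] share d [-0.119  0.42   0.157] w [ 0.0018 -0.0232  0.0268] rows>=5.6,1.8 F [-0.6  0.8 -2.7] op 0.018 t 8.9
(0.012, 0, 0.016, -0.15) -> [ 0.504 -0.345  0.116]
at [ 0.5421 -0.1304  0.2984] share d [-0.118  0.42   0.365] w [ 0.0018 -0.0232  0.0268] rows>=6.8,1.8 F [-0.6  0.8 -2.7] op 0.018 t 8.9
```

```bash
python3 -m handwheel '[[1,[-0.03,0.07,0],[0,0,0.005]],[1,[-0.06,0.14,0],[0,-0.005,0.01]],[1,[-0.08,0.21,0],[0.001,-0.01,0.015]],[1,[-0.1,0.28,0.03],[0.001,-0.015,0.02]],[1,[-0.119,0.35,0.06],[0.0018,-0.0232,0.0268]],[1,[-0.119,0.4,0.1],[0.0018,-0.0232,0.0268]],[1,[-0.119,0.42,0.14],[0.0018,-0.0232,0.0268]],[1,[-0.119,0.42,0.157],[0.0018,-0.0232,0.0268]]]' 50
python3 - <<'E'
from h import *
lip(TO,TY,.012,0,.03,-.15);lip(TO,TY,.012,0,.014,-.15)
f=cams.grab_frame("wrist");cv2.imwrite("pics/w3.png",f["frame"][:,:,::-1])
E
```

```text
time: 9.62
eef_pos: [0.5024, -0.3466, 0.2151]
eef_rot: [[0.986, -0.068, -0.154], [-0.067, -0.998, 0.013], [-0.154, -0.003, -0.988]]
wrist_force: [-0.5, 0.7, -2.9]
opening: 0.0177
(0.012, 0, 0.03, -0.15) -> [ 0.504 -0.345  0.13 ]
at [ 0.5024 -0.3466  0.2151] share d [ 0.029 -0.003  0.168] w [-0.0005  0.0007 -0.0003] rows>=2.0,0.0 F [-0.5  0.7 -2.9] op 0.0177 t 9.6
(0.012, 0, 0.014, -0.15) -> [ 0.504 -0.345  0.114]
at [ 0.5024 -0.3466  0.2151] share d [ 0.034 -0.003  0.2  ] w [-0.0005  0.0007 -0.0003] rows>=2.4,0.0 F [-0.5  0.7 -2.9] op 0.0177 t 9.6
```

View pics/w3.png

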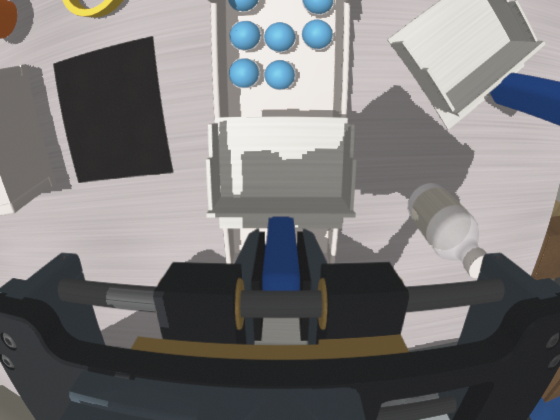

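The wrist view shows the scoop aligned with the tray and centred at u≈281 behind the balls, which start at v≈75. Next I lower it.

```bash
python3 -m handwheel '[[1,[0.01,-0.003,0.05],[0,0.0007,0]],[1,[0.02,-0.003,0.11],[0,0.0007,0]],[1,[0.03,-0.003,0.16],[0,0.0007,0]],[1,[0.031,-0.003,0.18],[0,0.0007,0]],[1,[0.032,-0.003,0.188],[0,0.0007,0]],[1,[0.033,-0.003,0.194],[0,0.0007,0]],[1,[0.034,-0.003,0.2],[0,0.0007,0]],[1,[0.034,-0.003,0.202],[0,0.0007,0]]]' 50
python3 - <<'E'
from h import *
lip(TO,TY,.063,0,.012,-.0);lip(TO,TY,.1,0,.012,0)
f=cams.grab_frame("wrist");cv2.imwrite("pics/w4.png",f["frame"][:,:,::-1])
E
```

```text
time: 10.33
eef_pos: [0.5041, -0.3433, 0.1135]
eef_rot: [[0.987, -0.067, -0.149], [-0.066, -0.998, 0.013], [-0.149, -0.003, -0.989]]
wrist_force: [-0.4, -0.6, -1.1]
opening: 0.0179
(0.063, 0, 0.012, -0.0) -> [ 0.541 -0.348  0.101]
at [ 0.5041 -0.3433  0.1135] share d [0.077 0.004 0.014] w [-0.0005  0.0238 -0.0001] rows>=0.9,1.2 F [-0.4 -0.6 -1.1] op 0.0179 t 10.3
(0.1, 0, 0.012, 0) -> [ 0.578 -0.35   0.101]
at [ 0.5041 -0.3433  0.1135] share d [0.15  0.004 0.003] w [-0.0005  0.0238 -0.0001] rows>=1.8,1.2 F [-0.4 -0.6 -1.1] op 0.0179 t 10.3
```

View pics/w4.png

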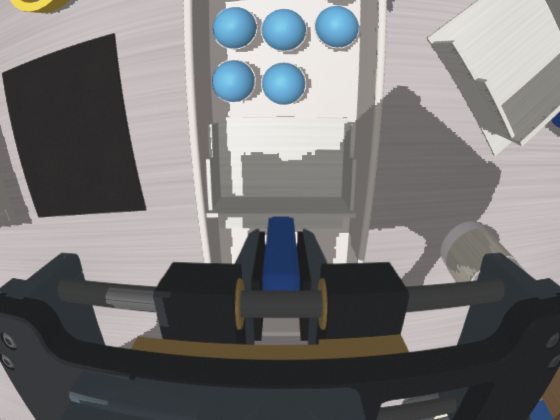

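```bash
python3 - <<'E'
from h import *
for lx,z,p in ((.035,.0130,-.1),(.063,.0126,0),(.08,.0125,0),(.1,.0125,0),(.12,.0125,0),(.14,.0125,0)): lip(TO,TY,lx,0,z,p)
E
```

```text
(0.035, 0, 0.013, -0.1) -> [ 0.522 -0.346  0.109]
at [ 0.5039 -0.3432  0.1133] share d [0.037 0.004 0.002] w [-0.0005  0.008  -0.0001] rows>=0.5,0.4 F [-0.6  0.1 -2.2] op 0.0178 t 10.4
(0.063, 0, 0.0126, 0) -> [ 0.541 -0.348  0.102]
at [ 0.5039 -0.3432  0.1133] share d [0.077 0.004 0.012] w [-0.0005  0.0239 -0.0002] rows>=0.9,1.2 F [-0.6  0.1 -2.2] op 0.0178 t 10.4
(0.08, 0, 0.0125, 0) -> [ 0.558 -0.349  0.101]
at [ 0.5039 -0.3432  0.1133] share d [0.111 0.004 0.007] w [-0.0005  0.0239 -0.0002] rows>=1.3,1.2 F [-0.6  0.1 -2.2] op 0.0178 t 10.4
(0.1, 0, 0.0125, 0) -> [ 0.578 -0.35   0.101]
at [ 0.5039 -0.3432  0.1133] share d [0.15  0.004 0.001] w [-0.0005  0.0239 -0.0002] rows>=1.8,1.2 F [-0.6  0.1 -2.2] op 0.0178 t 10.4
(0.12, 0, 0.0125, 0) -> [ 0.598 -0.351  0.101]
at [ 0.5039 -0.3432  0.1133] share d [ 0.19   0.004 -0.005] w [-0.0005  0.0239 -0.0002] rows>=2.3,1.2 F [-0.6  0.1 -2.2] op 0.0178 t 10.4
(0.14, 0, 0.0125, 0) -> [ 0.618 -0.353  0.101]
at [ 0.5039 -0.3432  0.1133] share d [ 0.229  0.004 -0.011] w [-0.0005  0.0239 -0.0002] rows>=2.8,1.2 F [-0.6  0.1 -2.2] op 0.0178 t 10.4
```

```bash
python3 -m handwheel '[[1,[0.037,0.004,0.002],[0,0.008,0]],[1,[0.077,0.004,0.012],[-0.0005,0.0239,0]],[1,[0.111,0.004,0.007],[-0.0005,0.0239,0]],[1,[0.15,0.004,0.001],[-0.0005,0.0239,0]],[1,[0.19,0.004,-0.005],[-0.0005,0.0239,0]],[1,[0.215,0.004,-0.009],[-0.0005,0.0239,0]],[1,[0.229,0.004,-0.011],[-0.0005,0.0239,0]],[1,[0.229,0.004,-0.011],[-0.0005,0.0239,0]]]' 50
python3 - <<'E'
from h import *
lip(TO,TY,.14,0,.0125,0);
for d,p in ((0,.15),(.01,.3),(.02,.45),(.03,.6),(.04,.66),(.05,.66),(.046,.66)): lip(TO,TY,.143+d,0,.0135+.775*d,p)
f=cams.grab_frame("wrist");cv2.imwrite("pics/w5.png",f["frame"][:,:,::-1])
E
```

```text
time: 11.05
eef_pos: [0.6187, -0.353, 0.1021]
eef_rot: [[0.998, -0.067, 0.001], [-0.067, -0.998, -0.001], [0.001, 0.001, -1.0]]
wrist_force: [0.5, 0.4, -2.4]
opening: 0.018
(0.14, 0, 0.0125, 0) -> [ 0.618 -0.353  0.101]
at [ 0.6187 -0.353   0.1021] share d [-0.002 -0.     0.001] w [ 0.0001 -0.0002 -0.0001] rows>=0.0,0.0 F [ 0.5  0.4 -2.4] op 0.018 t 11.1
(0.143, 0, 0.0135, 0.15) -> [ 0.608 -0.352  0.089]
at [ 0.6187 -0.353   0.1021] share d [-0.021 -0.     0.025] w [ 0.0001  0.0237 -0.    ] rows>=0.4,1.2 F [ 0.5  0.4 -2.4] op 0.018 t 11.1
(0.153, 0, 0.02125, 0.3) -> [ 0.608 -0.352  0.083]
at [ 0.6187 -0.353   0.1021] share d [-0.022 -0.     0.039] w [ 0.0001  0.0476 -0.    ] rows>=0.5,2.4 F [ 0.5  0.4 -2.4] op 0.018 t 11.1
(0.16299999999999998, 0, 0.029, 0.45) -> [ 0.61  -0.352  0.074]
at [ 0.6187 -0.353   0.1021] share d [-0.018 -0.     0.056] w [ 0.0001  0.0714 -0.    ] rows>=0.7,3.6 F [ 0.5  0.4 -2.4] op 0.018 t 11.1
(0.173, 0, 0.03675, 0.6) -> [ 0.614 -0.352  0.065]
at [ 0.6187 -0.353   0.1021] share d [-0.009 -0.     0.074] w [ 0.0001  0.0953 -0.    ] rows>=0.9,4.8 F [ 0.5  0.4 -2.4] op 0.018 t 11.1
(0.183, 0, 0.044500000000000005, 0.66) -> [ 0.623 -0.353  0.066]
at [ 0.6187 -0.353   0.1021] share d [ 0.008 -0.     0.073] w [ 1.000e-04  1.049e-01 -0.000e+00] rows>=0.9,5.3 F [ 0.5  0.4 -2.4] op 0.018 t 11.1
(0.193, 0, 0.052250000000000005, 0.66) -> [ 0.633 -0.354  0.073]
at [ 0.6187 -0.353   0.1021] share d [ 0.028 -0.     0.057] w [ 1.000e-04  1.049e-01 -0.000e+00] rows>=0.8,5.3 F [ 0.5  0.4 -2.4] op 0.018 t 11.1
(0.189, 0, 0.04915, 0.66) -> [ 0.629 -0.353  0.07 ]
at [ 0.6187 -0.353   0.1021] share d [ 0.02  -0.     0.063] w [ 1.000e-04  1.049e-01 -0.000e+00] rows>=0.8,5.3 F [ 0.5  0.4 -2.4] op 0.018 t 11.1
```

View pics/w5.png

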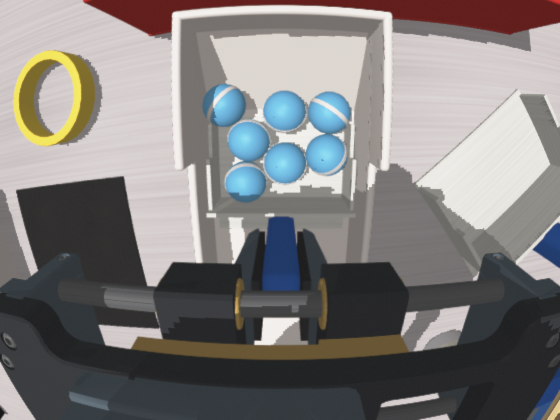

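```bash
python3 -m handwheel '[[1,[0,0,0.002],[0,0,0]],[1,[0,0,0.002],[0,0,0]],[1,[0,0,0.002],[0,0,0]],[1,[0,0,0.002],[0,0,0]],[1,[0,0,0.002],[0,0,0]],[1,[0,0,0.002],[0,0,0]],[1,[0,0,0.002],[0,0,0]],[1,[0,0,0.002],[0,0,0]]]' 50
python3 - <<'E'
from h import *
for d,p in ((0,.0),(.01,.07),(.02,.15),(.03,.23),(.04,.31),(.045,.36)): lip(TO,TY,.145+d,0,.0135+.775*d,p)
f=cams.grab_frame("wrist");cv2.imwrite("pics/w6.png",f["frame"][:,:,::-1])
E
```

```text
time: 11.77
eef_pos: [0.6175, -0.3529, 0.1009]
eef_rot: [[0.998, -0.067, 0.0], [-0.067, -0.998, -0.0], [0.0, 0.0, -1.0]]
wrist_force: [-1.4, 1.0, 0.3]
opening: 0.0177
(0.145, 0, 0.0135, 0.0) -> [ 0.623 -0.353  0.102]
at [ 0.6175 -0.3529  0.1009] share d [ 0.01  -0.    -0.003] w [ 0.     -0.     -0.0001] rows>=0.1,0.0 F [-1.4  1.   0.3] op 0.0177 t 11.8
(0.155, 0, 0.02125, 0.07) -> [ 0.627 -0.353  0.104]
at [ 0.6175 -0.3529  0.1009] share d [ 0.018 -0.    -0.007] w [ 0.      0.0111 -0.0001] rows>=0.2,0.6 F [-1.4  1.   0.3] op 0.0177 t 11.8
(0.16499999999999998, 0, 0.029, 0.15) -> [ 0.63  -0.354  0.105]
at [ 0.6175 -0.3529  0.1009] share d [ 0.025 -0.    -0.008] w [ 0.      0.0239 -0.0001] rows>=0.3,1.2 F [-1.4  1.   0.3] op 0.0177 t 11.8
(0.175, 0, 0.03675, 0.23) -> [ 0.634 -0.354  0.105]
at [ 0.6175 -0.3529  0.1009] share d [ 0.034 -0.    -0.008] w [ 0.      0.0366 -0.0001] rows>=0.4,1.8 F [-1.4  1.   0.3] op 0.0177 t 11.8
(0.185, 0, 0.044500000000000005, 0.31) -> [ 0.639 -0.354  0.105]
at [ 0.6175 -0.3529  0.1009] share d [ 0.044 -0.    -0.008] w [ 0.      0.0493 -0.0001] rows>=0.5,2.5 F [-1.4  1.   0.3] op 0.0177 t 11.8
(0.19, 0, 0.048374999999999994, 0.36) -> [ 0.641 -0.354  0.103]
at [ 0.6175 -0.3529  0.1009] share d [ 0.048 -0.    -0.005] w [ 0.      0.0573 -0.0001] rows>=0.6,2.9 F [-1.4  1.   0.3] op 0.0177 t 11.8
```

View pics/w6.png

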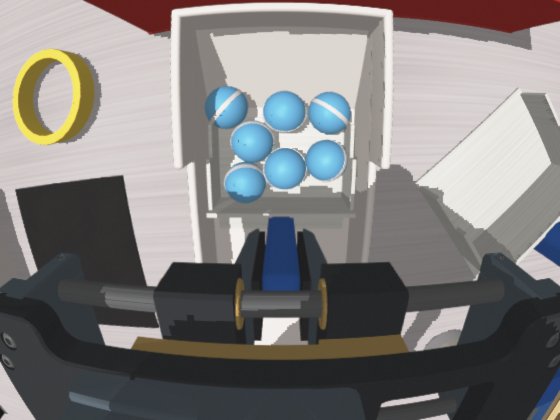

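Four balls sit in the scoop and three lie at the lip against the ramp, around v≈108. I'll pitch up now with these and take the rest on a second pass.

```bash
python3 - <<'E'
from h import *
for lx,lz,p in ((.139,.025,.12),(.136,.037,.24),(.133,.05,.36),(.128,.055,.4),(.12,.07,.4),(.11,.08,.4)): lip(TO,TY,lx,0,lz,p)
E
```

```text
(0.139, 0, 0.025, 0.12) -> [ 0.607 -0.352  0.104]
at [ 0.6175 -0.3529  0.1009] share d [-0.022 -0.    -0.006] w [ 0.      0.0191 -0.0001] rows>=0.3,1.0 F [-2.7 -0.   0.8] op 0.0175 t 11.8
(0.136, 0, 0.037, 0.24) -> [ 0.595 -0.351  0.104]
at [ 0.6175 -0.3529  0.1009] share d [-0.046 -0.    -0.007] w [ 0.      0.0382 -0.0001] rows>=0.6,1.9 F [-2.7 -0.   0.8] op 0.0175 t 11.8
(0.133, 0, 0.05, 0.36) -> [ 0.584 -0.35   0.105]
at [ 0.6175 -0.3529  0.1009] share d [-0.066 -0.    -0.008] w [ 0.      0.0573 -0.0001] rows>=0.8,2.9 F [-2.7 -0.   0.8] op 0.0175 t 11.8
(0.128, 0, 0.055, 0.4) -> [ 0.577 -0.35   0.106]
at [ 0.6175 -0.3529  0.1009] share d [-0.08 -0.   -0.01] w [ 0.      0.0636 -0.0001] rows>=1.0,3.2 F [-2.7 -0.   0.8] op 0.0175 t 11.8
(0.12, 0, 0.07, 0.4) -> [ 0.569 -0.349  0.121]
at [ 0.6175 -0.3529  0.1009] share d [-0.096 -0.    -0.04 ] w [ 0.      0.0636 -0.0001] rows>=1.3,3.2 F [-2.7 -0.   0.8] op 0.0175 t 11.8
(0.11, 0, 0.08, 0.4) -> [ 0.559 -0.349  0.131]
at [ 0.6175 -0.3529  0.1009] share d [-0.116 -0.    -0.06 ] w [ 0.      0.0636 -0.0001] rows>=1.6,3.2 F [-2.7 -0.   0.8] op 0.0175 t 11.8
```

```bash
python3 -m handwheel '[[1,[-0.022,0,-0.006],[0,0.019,0]],[1,[-0.046,0,-0.007],[0,0.038,0]],[1,[-0.066,0,-0.008],[0,0.057,0]],[1,[-0.08,0,-0.01],[0,0.0636,0]],[1,[-0.096,0,-0.04],[0,0.0636,0]],[1,[-0.116,0,-0.06],[0,0.0636,0]],[1,[-0.116,0,-0.06],[0,0.0636,0]],[1,[-0.116,0,-0.06],[0,0.0636,0]]]' 50
python3 - <<'E'
from h import *
lip(TO,TY,.11,0,.14,.4)
f=cams.grab_frame("wrist");cv2.imwrite("pics/w7.png",f["frame"][:,:,::-1])
f=cams.grab_frame("scene");crop(f,"s7.png",170,230,370,420,3)
E
```

```text
time: 12.48
eef_pos: [0.5602, -0.3497, 0.1319]
eef_rot: [[0.919, -0.067, 0.389], [-0.061, -0.998, -0.028], [0.39, 0.002, -0.921]]
wrist_force: [1.3, -1.1, -2.9]
opening: 0.0177
(0.11, 0, 0.14, 0.4) -> [ 0.559 -0.349  0.191]
at [ 0.5602 -0.3497  0.1319] share d [ 0.044 -0.001 -0.109] w [ 0.0003 -0.0002 -0.    ] rows>=1.4,0.0 F [ 1.3 -1.1 -2.9] op 0.0177 t 12.5
```

View pics/w7.png

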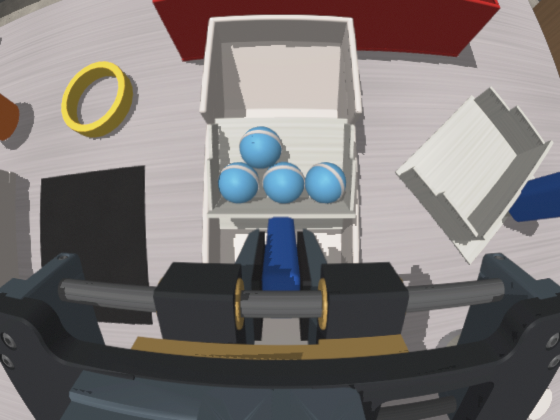

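View pics/s7.png

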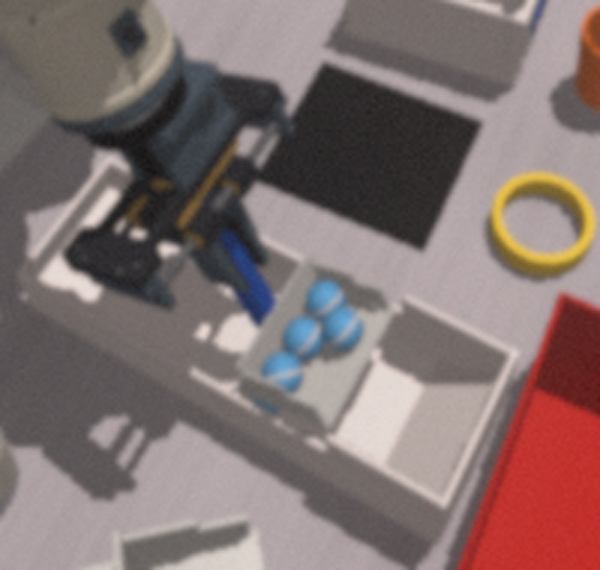

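Four balls are seated against the back wall, around (285,180). I'll carry them to the well at this pitch.

```bash
python3 - <<'E'
from h import *
lip(TO,TY,.09,0,.24,.4)
for ly in (-.3,-.15,0): lip(BO,BY,-.01,ly,.24,.4)
E
```

```text
(0.09, 0, 0.24, 0.4) -> [ 0.539 -0.347  0.291]
at [ 0.5604 -0.3491  0.1309] share d [ 0.086 -0.    -0.311] w [ 0.0001 -0.      0.    ] rows>=3.9,0.0 F [-0.3  0.3 -3. ] op 0.0179 t 12.6
(-0.01, -0.3, 0.24, 0.4) -> [ 0.471 -0.187  0.291]
at [ 0.5604 -0.3491  0.1309] share d [-0.059 -0.312 -0.372] w [ 0.0071 -0.     -0.0166] rows>=5.9,0.9 F [-0.3  0.3 -3. ] op 0.0179 t 12.6
(-0.01, -0.15, 0.24, 0.4) -> [ 0.464 -0.037  0.291]
at [ 0.5604 -0.3491  0.1309] share d [-0.09  -0.61  -0.386] w [ 0.0071 -0.     -0.0166] rows>=8.7,0.9 F [-0.3  0.3 -3. ] op 0.0179 t 12.6
(-0.01, 0, 0.24, 0.4) -> [0.457 0.113 0.291]
at [ 0.5604 -0.3491  0.1309] share d [-0.121 -0.908 -0.399] w [ 0.0071 -0.     -0.0166] rows>=12.0,0.9 F [-0.3  0.3 -3. ] op 0.0179 t 12.6
```

```bash
python3 -m handwheel '[[1,[0.02,0,-0.06],[0,0,0]],[1,[0.04,0,-0.13],[0,0,0]],[1,[0.06,0,-0.2],[0,0,0]],[1,[0.076,0,-0.26],[0,0,0]],[1,[0.08,-0.02,-0.31],[0.001,0,-0.002]],[1,[0.06,-0.07,-0.33],[0.002,0,-0.005]],[1,[0.04,-0.13,-0.34],[0.004,0,-0.009]],[1,[0.01,-0.19,-0.35],[0.005,0,-0.013]]]' 50
python3 - <<'E'
from h import *
for ly in (-.3,-.15,0): lip(BO,BY,-.01,ly,.24,.4)
E
```

```text
time: 13.25
eef_pos: [0.504, -0.2495, 0.2945]
eef_rot: [[0.92, 0.022, 0.39], [0.022, -1.0, 0.005], [0.39, 0.004, -0.921]]
wrist_force: [0.8, 0.9, -3.4]
opening: 0.0178
(-0.01, -0.3, 0.24, 0.4) -> [ 0.471 -0.187  0.291]
at [ 0.504  -0.2495  0.2945] share d [-0.06  -0.127 -0.018] w [ 0.0022 -0.0001 -0.0033] rows>=1.7,0.2 F [ 0.8  0.9 -3.4] op 0.0178 t 13.2
(-0.01, -0.15, 0.24, 0.4) -> [ 0.464 -0.037  0.291]
at [ 0.504  -0.2495  0.2945] share d [-0.066 -0.427 -0.022] w [ 0.0022 -0.0001 -0.0033] rows>=5.2,0.2 F [ 0.8  0.9 -3.4] op 0.0178 t 13.2
(-0.01, 0, 0.24, 0.4) -> [0.457 0.113 0.291]
at [ 0.504  -0.2495  0.2945] share d [-0.073 -0.727 -0.026] w [ 0.0022 -0.0001 -0.0033] rows>=8.8,0.2 F [ 0.8  0.9 -3.4] op 0.0178 t 13.2
```

```bash
python3 -m handwheel '[[1,[-0.01,-0.06,-0.01],[0.002,0,-0.003]],[1,[-0.03,-0.12,-0.015],[0.002,0,-0.003]],[1,[-0.05,-0.19,-0.02],[0.002,0,-0.003]],[1,[-0.06,-0.26,-0.02],[0.002,0,-0.003]],[1,[-0.065,-0.33,-0.02],[0.002,0,-0.003]],[1,[-0.066,-0.4,-0.022],[0.002,0,-0.003]],[1,[-0.067,-0.46,-0.022],[0.002,0,-0.003]],[1,[-0.068,-0.52,-0.023],[0.002,0,-0.003]]]' 50
python3 -m handwheel '[[1,[0,-0.05,0],[0,0,0]],[1,[0,-0.1,0],[0,0,0]],[1,[0,-0.14,0],[0,0,0]],[1,[0,-0.18,0],[0,0,0]],[1,[0,-0.2,0],[0,0,0]],[1,[0,-0.207,0],[0,0,0]],[1,[0,-0.207,0],[0,0,0]],[1,[0,-0.207,0],[0,0,0]]]' 50
python3 - <<'E'
from h import *
for lz,p in ((.24,.4),(.2,.28),(.16,.16),(.13,.04),(.115,-.08),(.1,-.2),(.09,-.32),(.088,-.44),(.086,-.56),(.085,-.68),(.085,-.8)): lip(BO,BY,-.01,0,lz,p)
f=cams.grab_frame("wrist");cv2.imwrite("pics/w8.png",f["frame"][:,:,::-1])
E
```

```text
time: 13.92
eef_pos: [0.4624, 0.0116, 0.2906]
eef_rot: [[0.92, 0.046, 0.39], [0.042, -0.999, 0.018], [0.39, 0.0, -0.921]]
wrist_force: [0.4, -0.3, -2.5]
opening: 0.0173
time: 14.58
eef_pos: [0.4577, 0.1149, 0.2904]
eef_rot: [[0.92, 0.046, 0.39], [0.043, -0.999, 0.018], [0.39, 0.0, -0.921]]
wrist_force: [-0.2, 0.8, -3.0]
opening: 0.0173
(-0.01, 0, 0.24, 0.4) -> [0.457 0.113 0.291]
at [0.4577 0.1149 0.2904] share d [-0.001  0.004 -0.001] w [ 0.0001 -0.0001 -0.0001] rows>=0.1,0.0 F [-0.2  0.8 -3. ] op 0.0173 t 14.6
(-0.01, 0, 0.2, 0.28) -> [0.464 0.113 0.263]
at [0.4577 0.1149 0.2904] share d [-0.01   0.004  0.055] w [ 0.0001 -0.0192 -0.0001] rows>=0.7,1.0 F [-0.2  0.8 -3. ] op 0.0173 t 14.6
(-0.01, 0, 0.16, 0.16) -> [0.472 0.114 0.235]
at [0.4577 0.1149 0.2904] share d [-0.016  0.004  0.113] w [ 0.0001 -0.0383 -0.0001] rows>=1.4,1.9 F [-0.2  0.8 -3. ] op 0.0173 t 14.6
(-0.01, 0, 0.13, 0.04) -> [0.482 0.114 0.216]
at [0.4577 0.1149 0.2904] share d [-0.014  0.004  0.157] w [ 0.0001 -0.0574 -0.0001] rows>=1.9,2.9 F [-0.2  0.8 -3. ] op 0.0173 t 14.6
(-0.01, 0, 0.115, -0.08) -> [0.493 0.115
[... 556 characters left out ...]
[0.4577 0.1149 0.2904] share d [0.066 0.004 0.219] w [ 0.000e+00 -1.338e-01 -1.000e-04] rows>=2.7,6.7 F [-0.2  0.8 -3. ] op 0.0173 t 14.6
(-0.01, 0, 0.086, -0.56) -> [0.545 0.117 0.204]
at [0.4577 0.1149 0.2904] share d [0.093 0.004 0.227] w [ 0.000e+00 -1.529e-01 -1.000e-04] rows>=2.9,7.7 F [-0.2  0.8 -3. ] op 0.0173 t 14.6
(-0.01, 0, 0.085, -0.68) -> [0.559 0.118 0.204]
at [0.4577 0.1149 0.2904] share d [0.12  0.004 0.237] w [ 0.00e+00 -1.72e-01 -1.00e-04] rows>=3.2,8.6 F [-0.2  0.8 -3. ] op 0.0173 t 14.6
(-0.01, 0, 0.085, -0.8) -> [0.573 0.118 0.204]
at [0.4577 0.1149 0.2904] share d [0.146 0.004 0.249] w [ 0.000e+00 -1.911e-01 -1.000e-04] rows>=3.5,9.6 F [-0.2  0.8 -3. ] op 0.0173 t 14.6
```

View pics/w8.png

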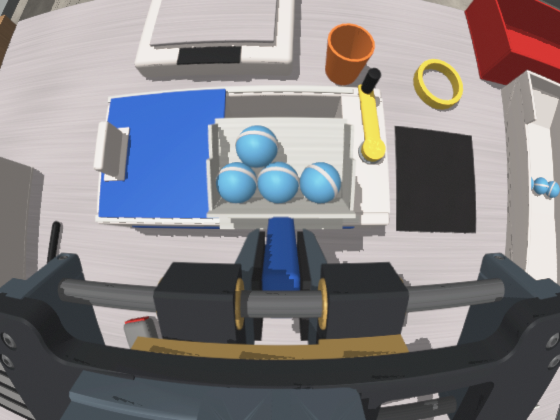

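```bash
python3 -m handwheel '[[1,[-0.005,0.006,0.025],[0,-0.009,0]],[1,[-0.01,0.008,0.055],[0,-0.019,0]],[1,[-0.014,0.008,0.085],[0,-0.029,0]],[1,[-0.016,0.008,0.113],[0,-0.038,0]],[1,[-0.016,0.008,0.135],[0,-0.048,0]],[1,[-0.014,0.008,0.157],[0,-0.0574,0]],[1,[0.002,0.008,0.175],[0,-0.0765,0]],[1,[0.018,0.008,0.197],[0,-0.0956,0]]]' 50
python3 - <<'E'
from h import *
for lz,p in ((.1,-.2),(.09,-.32),(.088,-.44),(.086,-.56),(.085,-.68),(.085,-.8)): lip(BO,BY,-.01,-.002,lz,p)
E
```

```text
time: 15.3
eef_pos: [0.5049, 0.1118, 0.204]
eef_rot: [[0.978, 0.044, -0.202], [0.044, -0.999, -0.008], [-0.202, -0.001, -0.979]]
wrist_force: [1.5, 0.8, -2.7]
opening: 0.0179
(-0.01, -0.002, 0.1, -0.2) -> [0.505 0.113 0.203]
at [0.5049 0.1118 0.204 ] share d [ 0.    -0.003  0.002] w [-0.0002  0.0006 -0.0004] rows>=0.0,0.0 F [ 1.5  0.8 -2.7] op 0.0179 t 15.3
(-0.01, -0.002, 0.09, -0.32) -> [0.518 0.114 0.2  ]
at [0.5049 0.1118 0.204 ] share d [ 0.027 -0.003  0.003] w [-0.0002 -0.0185 -0.0004] rows>=0.3,0.9 F [ 1.5  0.8 -2.7] op 0.0179 t 15.3
(-0.01, -0.002, 0.088, -0.44) -> [0.531 0.114 0.203]
at [0.5049 0.1118 0.204 ] share d [ 0.052 -0.003 -0.008] w [-0.0002 -0.0376 -0.0004] rows>=0.6,1.9 F [ 1.5  0.8 -2.7] op 0.0179 t 15.3
(-0.01, -0.002, 0.086, -0.56) -> [0.545 0.115 0.204]
at [0.5049 0.1118 0.204 ] share d [ 0.079 -0.003 -0.016] w [-0.0003 -0.0567 -0.0003] rows>=1.0,2.9 F [ 1.5  0.8 -2.7] op 0.0179 t 15.3
(-0.01, -0.002, 0.085, -0.68) -> [0.559 0.116 0.204]
at [0.5049 0.1118 0.204 ] share d [ 0.106 -0.003 -0.023] w [-0.0003 -0.0758 -0.0003] rows>=1.3,3.8 F [ 1.5  0.8 -2.7] op 0.0179 t 15.3
(-0.01, -0.002, 0.085, -0.8) -> [0.574 0.116 0.204]
at [0.5049 0.1118 0.204 ] share d [ 0.135 -0.003 -0.029] w [-0.0003 -0.0949 -0.0003] rows>=1.6,4.8 F [ 1.5  0.8 -2.7] op 0.0179 t 15.3
```

```bash
python3 -m handwheel '[[1,[0.013,-0.003,0.003],[0,-0.009,0]],[1,[0.027,-0.003,0.003],[0,-0.0185,0]],[1,[0.04,-0.003,-0.003],[0,-0.028,0]],[1,[0.052,-0.003,-0.008],[0,-0.0376,0]],[1,[0.066,-0.003,-0.012],[0,-0.047,0]],[1,[0.079,-0.003,-0.016],[0,-0.0567,0]],[1,[0.106,-0.003,-0.023],[0,-0.0758,0]],[1,[0.106,-0.003,-0.023],[0,-0.0758,0]]]' 50
python3 - <<'E'
from h import *
f=cams.grab_frame("wrist");cv2.imwrite("pics/w9.png",f["frame"][:,:,::-1])
f=cams.grab_frame("scene");crop(f,"s9.png",250,120,430,270,4)
for lz,p in ((.085,-.8),(.1,-.5),(.14,-.2),(.2,0.),(.25,.1)): lip(BO,BY,-.01,-.002,lz,p)
E
```

```text
time: 15.97
eef_pos: [0.561, 0.1142, 0.1989]
eef_rot: [[0.767, 0.042, -0.64], [0.033, -0.999, -0.026], [-0.64, -0.001, -0.768]]
wrist_force: [0.8, -0.5, -5.9]
opening: 0.0175
(-0.01, -0.002, 0.085, -0.8) -> [0.574 0.116 0.204]
at [0.5599 0.1147 0.2016] share d [ 0.018 -0.002 -0.021] w [-0.0006 -0.0188 -0.0004] rows>=0.3,0.9 F [ 0.3  0.1 -2. ] op 0.018 t 16.1
(-0.01, -0.002, 0.1, -0.5) -> [0.538 0.115 0.216]
at [0.5599 0.1147 0.2016] share d [-0.053 -0.002  0.005] w [-0.0005  0.0289 -0.0004] rows>=0.6,1.5 F [ 0.3  0.1 -2. ] op 0.018 t 16.1
(-0.01, -0.002, 0.14, -0.2) -> [0.505 0.113 0.243]
at [0.5599 0.1147 0.2016] share d [-0.138 -0.002  0.005] w [-0.0005  0.0767 -0.0005] rows>=1.7,3.9 F [ 0.3  0.1 -2. ] op 0.018 t 16.1
(-0.01, -0.002, 0.2, 0.0) -> [0.486 0.112 0.289]
at [0.5599 0.1147 0.2016] share d [-0.225 -0.002 -0.042] w [-0.0004  0.1085 -0.0006] rows>=2.7,5.5 F [ 0.3  0.1 -2. ] op 0.018 t 16.1
(-0.01, -0.002, 0.25, 0.1) -> [0.477 0.112 0.33 ]
at [0.5599 0.1147 0.2016] share d [-0.291 -0.002 -0.096] w [-0.0004  0.1244 -0.0006] rows>=3.7,6.3 F [ 0.3  0.1 -2. ] op 0.018 t 16.1
```

View pics/w9.png

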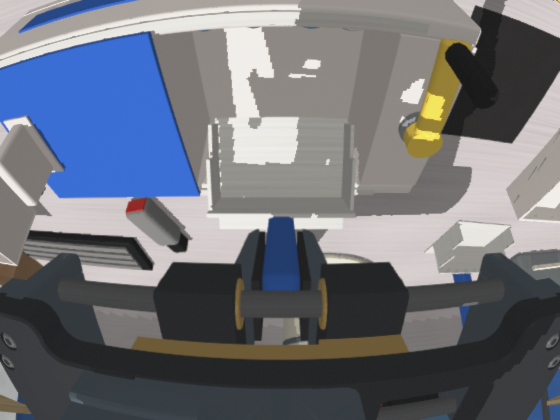

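View pics/s9.png

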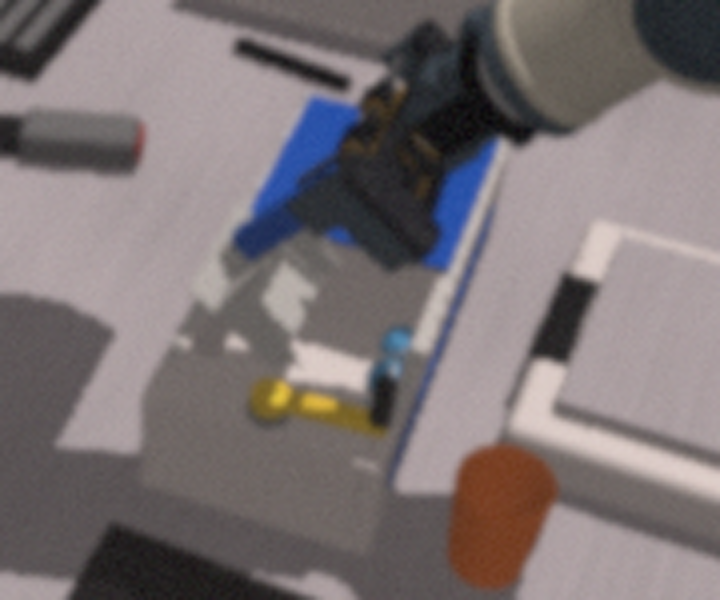

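The scoop is empty and the balls are against the well's front wall. I'll back out and go for the second load.

```bash
python3 -m handwheel '[[1,[-0.025,-0.002,0.002],[0,0.014,0]],[1,[-0.053,-0.002,0.005],[0,0.0289,0]],[1,[-0.095,-0.002,0.005],[0,0.045,0]],[1,[-0.138,-0.002,0.005],[0,0.061,0]],[1,[-0.17,-0.002,-0.015],[0,0.0767,0]],[1,[-0.2,-0.002,-0.03],[0,0.094,0]],[1,[-0.225,-0.002,-0.042],[0,0.1085,0]],[1,[-0.225,-0.002,-0.042],[0,0.1085,0]]]' 50
python3 - <<'E'
from h import *
f=cams.grab_frame("wrist");cv2.imwrite("pics/w10.png",f["frame"][:,:,::-1])
f=cams.grab_frame("top");crop(f,"t10.png",160,110,420,250,3)
lip(TO,TY,.012,0,.2,0)
E
```

```text
time: 16.73
eef_pos: [0.4831, 0.1121, 0.2936]
eef_rot: [[0.999, 0.043, 0.014], [0.043, -0.999, 0.003], [0.014, -0.002, -1.0]]
wrist_force: [1.0, 0.6, 0.7]
opening: 0.0179
(0.012, 0, 0.2, 0) -> [ 0.49  -0.344  0.289]
at [0.4848 0.112  0.2909] share d [-0.029  0.912  0.002] w [-0.0003 -0.0007  0.0174] rows>=10.9,0.9 F [-0.2 -0.2 -1.3] op 0.0179 t 16.8
```

View pics/w10.png

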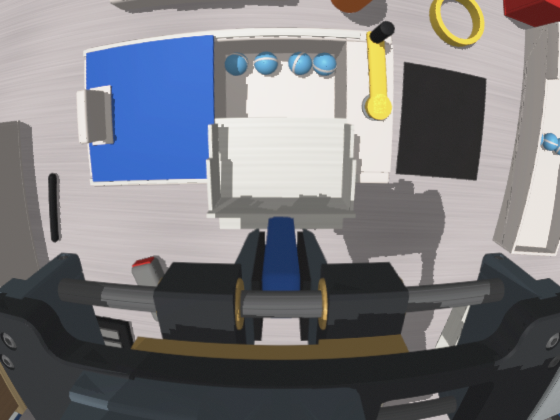

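View pics/t10.png

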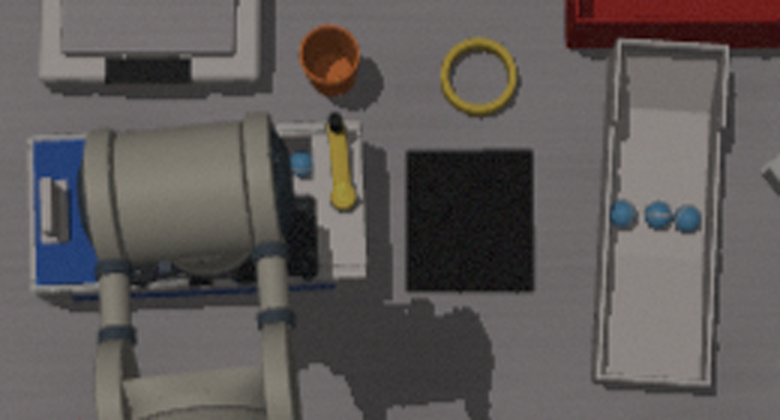

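```bash
python3 -m handwheel '[[1,[-0.005,0.05,0],[0,0,0]],[1,[-0.01,0.12,0],[0,0,0]],[1,[-0.015,0.2,0],[0,0,0.003]],[1,[-0.02,0.28,0],[0,-0.002,0.006]],[1,[-0.022,0.36,0],[0,-0.002,0.009]],[1,[-0.025,0.44,0],[0,-0.005,0.012]],[1,[-0.03,0.52,0],[0,-0.008,0.015]],[1,[-0.035,0.59,0],[0,-0.01,0.0174]]]' 50
python3 - <<'E'
from h import *
t=cams.grab_frame("top");hsv=cv2.cvtColor(t["frame"],cv2.COLOR_RGB2HSV)
m=np.zeros((420,560),np.uint8);m[120:245,355:405]=1
m&=((hsv[...,0]>85)&(hsv[...,0]<115)&(hsv[...,1]>90)).astype(np.uint8)
n,l,st,c=cv2.connectedComponentsWithStats(m)
R=Ro.from_euler('z',TY).as_matrix()
for i in range(1,n):
    if st[i,4]>8: print(st[i,4],(R.T@(ray(t,*c[i],.029)-TO)).round(4))
lip(TO,TY,-.02,0,.1,-.2)
E
```

```text
time: 17.5
eef_pos: [0.4797, -0.1865, 0.2897]
eef_rot: [[0.996, -0.069, -0.061], [-0.068, -0.998, 0.003], [-0.061, 0.001, -0.998]]
wrist_force: [0.9, 0.1, -1.3]
opening: 0.0174
44 [ 0.0141 -0.0354  0.029 ]
9 [ 0.0095 -0.0075  0.029 ]
(-0.02, 0, 0.1, -0.2) -> [ 0.477 -0.343  0.203]
at [ 0.4801 -0.1917  0.2894] share d [0.026 0.302 0.172] w [ 0.0004 -0.0221 -0.0009] rows>=4.2,1.1 F [-0.  -6.8 -2. ] op 0.0177 t 17.6
```

```bash
python3 -m handwheel '[[1,[0,0.06,0],[0,-0.004,0]],[1,[0,0.13,0.01],[0,-0.008,0]],[1,[0.005,0.2,0.04],[0,-0.012,0]],[1,[0.01,0.25,0.08],[0,-0.018,0]],[1,[0.015,0.29,0.12],[0,-0.022,-0.0009]],[1,[0.02,0.302,0.15],[0,-0.022,-0.0009]],[1,[0.02,0.302,0.16],[0,-0.022,-0.0009]],[1,[0.02,0.302,0.16],[0,-0.022,-0.0009]]]' 50
python3 - <<'E'
from h import *
f=cams.grab_frame("wrist");cv2.imwrite("pics/w11.png",f["frame"][:,:,::-1])
s=sense()
R=Ro.from_euler('z',TY).as_matrix()
hsv=cv2.cvtColor(f["frame"],cv2.COLOR_RGB2HSV)
m=((hsv[...,0]>85)&(hsv[...,0]<115)&(hsv[...,1]>90)).astype(np.uint8);m[150:]=0
n,l,st,c=cv2.connectedComponentsWithStats(m)
for i in range(1,n):
    if st[i,4]>100: print(c[i],st[i,4],(R.T@(wray(f,s,*c[i],.03)-TO)).round(4))
lip(TO,TY,-.022,0,.03,-.2);lip(TO,TY,-.022,0,.0135,-.2)
E
```

```text
time: 18.22
eef_pos: [0.4736, -0.3427, 0.2075]
eef_rot: [[0.977, -0.067, -0.2], [-0.066, -0.998, 0.013], [-0.201, 0.0, -0.98]]
wrist_force: [-0.3, 0.4, -1.0]
opening: 0.0176
[534.2935171   63.78152118] 1959 [ 0.049  -0.3066  0.03  ]
[282.98721228  52.35294118] 391 [ 0.0244 -0.002   0.03  ]
[237.35087719  61.31384016] 513 [0.0162 0.0431 0.03  ]
[319.58639706  62.6875    ] 544 [ 0.0146 -0.0381  0.03  ]
[282.89215686  67.28431373] 204 [ 0.0093 -0.0019  0.03  ]
(-0.022, 0, 0.03, -0.2) -> [ 0.475 -0.343  0.133]
at [ 0.4741 -0.3425  0.2089] share d [0.032 0.001 0.148] w [ 0.0002  0.0001 -0.    ] rows>=1.8,0.0 F [-0.3  0.5 -0.8] op 0.0178 t 18.3
(-0.022, 0, 0.0135, -0.2) -> [ 0.475 -0.343  0.117]
at [ 0.4741 -0.3425  0.2089] share d [0.039 0.001 0.181] w [ 0.0002  0.0001 -0.    ] rows>=2.2,0.0 F [-0.3  0.5 -0.8] op 0.0178 t 18.3
```

View pics/w11.png

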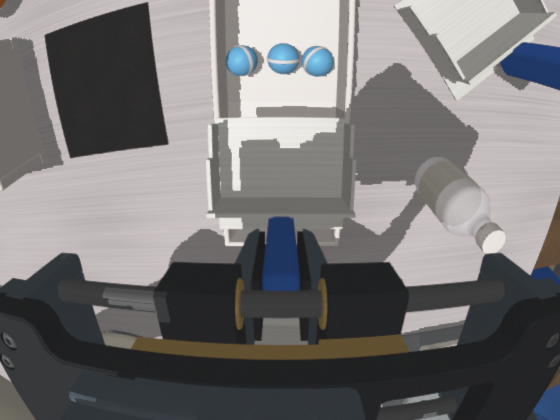

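The three remaining balls lie at tray x≈16 mm, clear ahead of the lip. I'll lower the scoop and sweep.

```bash
python3 -m handwheel '[[1,[0.01,0.001,0.05],[0,0,0]],[1,[0.02,0.001,0.11],[0,0,0]],[1,[0.032,0.001,0.148],[0,0,0]],[1,[0.035,0.001,0.162],[0,0,0]],[1,[0.037,0.001,0.17],[0,0,0]],[1,[0.038,0.001,0.176],[0,0,0]],[1,[0.039,0.001,0.181],[0,0,0]],[1,[0.039,0.001,0.181],[0,0,0]]]' 50
python3 - <<'E'
from h import *
f=cams.grab_frame("wrist");cv2.imwrite("pics/w12.png",f["frame"][:,:,::-1])
for lx,z,p in ((.0,.0135,-.17),(.03,.0130,-.1),(.063,.0126,0),(.085,.0125,0),(.105,.0125,0),(.125,.0125,0),(.14,.0125,0)): lip(TO,TY,lx,0,z,p)
E
```

```text
time: 18.93
eef_pos: [0.4755, -0.3434, 0.1173]
eef_rot: [[0.978, -0.066, -0.198], [-0.065, -0.998, 0.011], [-0.198, 0.002, -0.98]]
wrist_force: [0.2, 0.3, -1.2]
opening: 0.0176
(0.0, 0, 0.0135, -0.17) -> [ 0.494 -0.344  0.115]
at [ 0.4755 -0.3435  0.1173] share d [ 0.037 -0.    -0.002] w [ 0.0003  0.0047 -0.0001] rows>=0.5,0.2 F [ 0.6  0.8 -1.6] op 0.0176 t 19.0
(0.03, 0, 0.013, -0.1) -> [ 0.517 -0.346  0.109]
at [ 0.4755 -0.3435  0.1173] share d [ 0.085 -0.    -0.001] w [ 0.0003  0.0158 -0.    ] rows>=1.0,0.8 F [ 0.6  0.8 -1.6] op 0.0176 t 19.0
(0.063, 0, 0.0126, 0) -> [ 0.541 -0.348  0.102]
at [ 0.4755 -0.3435  0.1173] share d [ 0.134 -0.     0.005] w [ 0.0003  0.0318 -0.    ] rows>=1.6,1.6 F [ 0.6  0.8 -1.6] op 0.0176 t 19.0
(0.085, 0, 0.0125, 0) -> [ 0.563 -0.349  0.101]
at [ 0.4755 -0.3435  0.1173] share d [ 0.178 -0.    -0.003] w [ 0.0003  0.0318 -0.    ] rows>=2.1,1.6 F [ 0.6  0.8 -1.6] op 0.0176 t 19.0
(0.105, 0, 0.0125, 0) -> [ 0.583 -0.35   0.101]
at [ 0.4755 -0.3435  0.1173] share d [ 0.217 -0.    -0.011] w [ 0.0003  0.0318 -0.    ] rows>=2.6,1.6 F [ 0.6  0.8 -1.6] op 0.0176 t 19.0
(0.125, 0, 0.0125, 0) -> [ 0.603 -0.352  0.101]
at [ 0.4755 -0.3435  0.1173] share d [ 0.256 -0.    -0.019] w [ 0.0003  0.0318 -0.    ] rows>=3.1,1.6 F [ 0.6  0.8 -1.6] op 0.0176 t 19.0
(0.14, 0, 0.0125, 0) -> [ 0.618 -0.353  0.101]
at [ 0.4755 -0.3435  0.1173] share d [ 0.285 -0.    -0.025] w [ 0.0003  0.0318 -0.    ] rows>=3.4,1.6 F [ 0.6  0.8 -1.6] op 0.0176 t 19.0
```

View pics/w12.png

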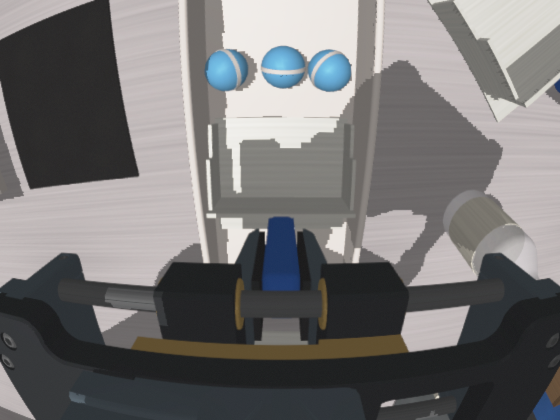

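```bash
python3 -m handwheel '[[1,[0.037,0,-0.002],[0,0.0047,0]],[1,[0.085,0,-0.001],[0,0.0158,0]],[1,[0.134,0,0.005],[0,0.0318,0]],[1,[0.178,0,-0.003],[0,0.0318,0]],[1,[0.217,0,-0.011],[0,0.0318,0]],[1,[0.256,0,-0.019],[0,0.0318,0]],[1,[0.285,0,-0.025],[0,0.0318,0]],[1,[0.285,0,-0.025],[0,0.0318,0]]]' 50
python3 - <<'E'
from h import *
f=cams.grab_frame("wrist");cv2.imwrite("pics/w13.png",f["frame"][:,:,::-1])
for d,p in ((0,.0),(.01,.07),(.02,.15),(.03,.23),(.04,.31),(.045,.36)): lip(TO,TY,.145+d,0,.0135+.775*d,p)
E
```

```text
time: 19.65
eef_pos: [0.6207, -0.3531, 0.1019]
eef_rot: [[0.998, -0.065, 0.003], [-0.065, -0.998, -0.003], [0.004, 0.003, -1.0]]
wrist_force: [-0.9, 0.9, -2.1]
opening: 0.0178
(0.145, 0, 0.0135, 0.0) -> [ 0.623 -0.353  0.102]
at [ 0.619  -0.3529  0.1016] share d [ 0.007 -0.    -0.002] w [ 0.0004 -0.0003  0.0002] rows>=0.1,0.0 F [-0.7  0.2 -0.5] op 0.0181 t 19.7
(0.155, 0, 0.02125, 0.07) -> [ 0.627 -0.353  0.104]
at [ 0.619  -0.3529  0.1016] share d [ 0.015 -0.    -0.005] w [0.0004 0.0108 0.0002] rows>=0.2,0.5 F [-0.7  0.2 -0.5] op 0.0181 t 19.7
(0.16499999999999998, 0, 0.029, 0.15) -> [ 0.63  -0.354  0.105]
at [ 0.619  -0.3529  0.1016] share d [ 0.022 -0.    -0.007] w [0.0004 0.0235 0.0002] rows>=0.3,1.2 F [-0.7  0.2 -0.5] op 0.0181 t 19.7
(0.175, 0, 0.03675, 0.23) -> [ 0.634 -0.354  0.105]
at [ 0.619  -0.3529  0.1016] share d [ 0.031 -0.    -0.007] w [0.0004 0.0363 0.0002] rows>=0.4,1.8 F [-0.7  0.2 -0.5] op 0.0181 t 19.7
(0.185, 0, 0.044500000000000005, 0.31) -> [ 0.639 -0.354  0.105]
at [ 0.619  -0.3529  0.1016] share d [ 0.04  -0.    -0.006] w [0.0004 0.049  0.0002] rows>=0.5,2.5 F [-0.7  0.2 -0.5] op 0.0181 t 19.7
(0.19, 0, 0.048374999999999994, 0.36) -> [ 0.641 -0.354  0.103]
at [ 0.619  -0.3529  0.1016] share d [ 0.045 -0.    -0.003] w [0.0004 0.0569 0.0002] rows>=0.5,2.9 F [-0.7  0.2 -0.5] op 0.0181 t 19.7
```

View pics/w13.png

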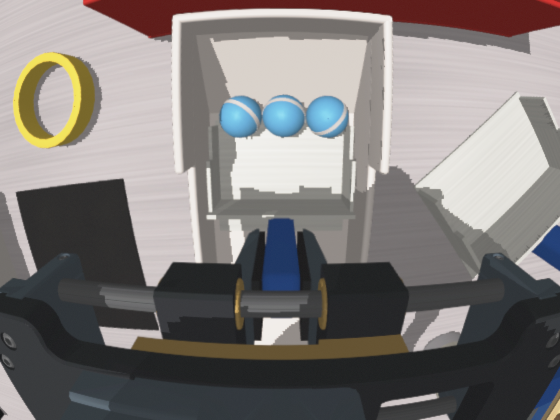

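```bash
python3 -m handwheel '[[1,[0.007,0,-0.002],[0,0,0]],[1,[0.015,0,-0.005],[0,0.0108,0]],[1,[0.022,0,-0.007],[0,0.0235,0]],[1,[0.031,0,-0.007],[0,0.0363,0]],[1,[0.031,0,-0.008],[0,0.0363,0]],[1,[0.031,0,-0.008],[0,0.0363,0]],[1,[0.031,0,-0.008],[0,0.0363,0]],[1,[0.031,0,-0.008],[0,0.0363,0]]]' 50
python3 - <<'E'
from h import *
f=cams.grab_frame("wrist");cv2.imwrite("pics/w14.png",f["frame"][:,:,::-1])
for a in ((.185,.0455,.31),(.187,.049,.37),(.17,.055,.4),(.15,.06,.4),(.13,.07,.4),(.11,.08,.4)): lip(TO,TY,a[0],0,a[1],a[2])
E
```

```text
time: 20.37
eef_pos: [0.635, -0.354, 0.106]
eef_rot: [[0.972, -0.065, 0.226], [-0.062, -0.998, -0.018], [0.227, 0.003, -0.974]]
wrist_force: [0.4, -0.6, -2.7]
opening: 0.018
(0.185, 0, 0.0455, 0.31) -> [ 0.639 -0.354  0.106]
at [ 0.6351 -0.354   0.1058] share d [ 0.008 -0.     0.002] w [0.0004 0.0128 0.0004] rows>=0.1,0.6 F [ 0.1  0.  -3.7] op 0.0177 t 20.4
(0.187, 0, 0.049, 0.37) -> [ 0.638 -0.354  0.103]
at [ 0.6351 -0.354   0.1058] share d [ 0.004 -0.     0.007] w [0.0004 0.0224 0.0004] rows>=0.1,1.1 F [ 0.1  0.  -3.7] op 0.0177 t 20.4
(0.17, 0, 0.055, 0.4) -> [ 0.619 -0.353  0.106]
at [ 0.6351 -0.354   0.1058] share d [-0.031 -0.    -0.007] w [0.0004 0.0272 0.0004] rows>=0.4,1.4 F [ 0.1  0.  -3.7] op 0.0177 t 20.4
(0.15, 0, 0.06, 0.4) -> [ 0.599 -0.351  0.111]
at [ 0.6351 -0.354   0.1058] share d [-0.068 -0.    -0.026] w [0.0004 0.0272 0.0004] rows>=0.9,1.4 F [ 0.1  0.  -3.7] op 0.0177 t 20.4
(0.13, 0, 0.07, 0.4) -> [ 0.579 -0.35   0.121]
at [ 0.6351 -0.354   0.1058] share d [-0.102 -0.    -0.054] w [0.0004 0.0272 0.0004] rows>=1.4,1.4 F [ 0.1  0.  -3.7] op 0.0177 t 20.4
(0.11, 0, 0.08, 0.4) -> [ 0.559 -0.349  0.131]
at [ 0.6351 -0.354   0.1058] share d [-0.136 -0.    -0.083] w [0.0004 0.0272 0.0004] rows>=1.9,1.4 F [ 0.1  0.  -3.7] op 0.0177 t 20.4
```

View pics/w14.png

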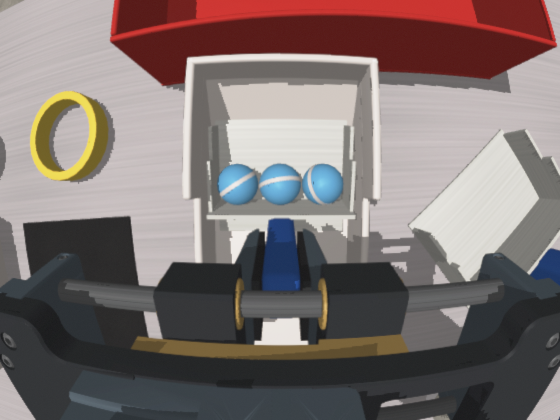

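All three rolled in against the back wall, at v≈183. I'll pitch up and carry them.

```bash
python3 -m handwheel '[[1,[0,0,-0.002],[0,0.01,0]],[1,[-0.031,0,-0.007],[0,0.0272,0]],[1,[-0.068,0,-0.026],[0,0.0272,0]],[1,[-0.102,0,-0.054],[0,0.0272,0]],[1,[-0.12,0,-0.1],[0,0.0272,0]],[1,[-0.11,0,-0.17],[0,0.0272,0]],[1,[-0.1,0,-0.24],[0,0.0272,0]],[1,[-0.09,0,-0.31],[0,0.0272,0]]]' 50
python3 - <<'E'
from h import *
f=cams.grab_frame("wrist");cv2.imwrite("pics/w15.png",f["frame"][:,:,::-1])
lip(TO,TY,.06,0,.24,.4)
for ly in (-.3,-.15,0): lip(BO,BY,-.01,ly,.24,.4)
E
```

```text
time: 21.08
eef_pos: [0.5558, -0.3483, 0.248]
eef_rot: [[0.92, -0.065, 0.387], [-0.058, -0.998, -0.028], [0.388, 0.003, -0.922]]
wrist_force: [1.2, -0.7, -2.1]
opening: 0.0177
(0.06, 0, 0.24, 0.4) -> [ 0.51  -0.345  0.291]
at [ 0.5579 -0.3503  0.2559] share d [-0.062 -0.003 -0.102] w [ 0.0012 -0.001   0.0008] rows>=1.4,0.1 F [ 2.3 -2.2  9.6] op 0.018 t 21.1
(-0.01, -0.3, 0.24, 0.4) -> [ 0.471 -0.187  0.291]
at [ 0.5579 -0.3503  0.2559] share d [-0.149 -0.314 -0.143] w [ 0.0083 -0.0009 -0.0158] rows>=4.5,0.9 F [ 2.3 -2.2  9.6] op 0.018 t 21.1
(-0.01, -0.15, 0.24, 0.4) -> [ 0.464 -0.037  0.291]
at [ 0.5579 -0.3503  0.2559] share d [-0.179 -0.612 -0.159] w [ 0.0083 -0.0009 -0.0158] rows>=7.9,0.9 F [ 2.3 -2.2  9.6] op 0.018 t 21.1
(-0.01, 0, 0.24, 0.4) -> [0.457 0.113 0.291]
at [ 0.5579 -0.3503  0.2559] share d [-0.209 -0.911 -0.175] w [ 0.0083 -0.0009 -0.0158] rows>=11.4,0.9 F [ 2.3 -2.2  9.6] op 0.018 t 21.1
```

View pics/w15.png

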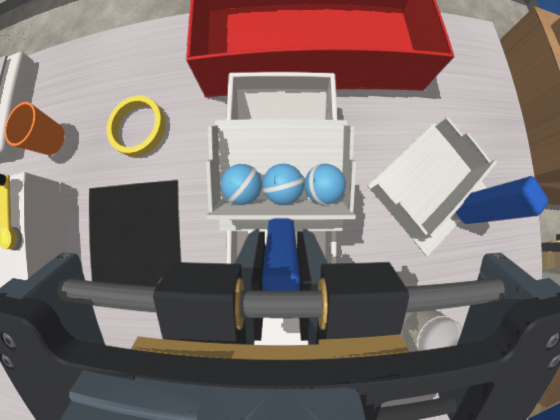

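```bash
python3 -m handwheel '[[1,[-0.03,-0.01,-0.06],[0.001,0,-0.002]],[1,[-0.06,-0.05,-0.1],[0.002,0,-0.005]],[1,[-0.09,-0.1,-0.13],[0.004,0,-0.008]],[1,[-0.12,-0.17,-0.14],[0.005,0,-0.012]],[1,[-0.14,-0.24,-0.145],[0.007,0,-0.0158]],[1,[-0.149,-0.31,-0.147],[0.008,0,-0.0158]],[1,[-0.158,-0.38,-0.149],[0.008,0,-0.0158]],[1,[-0.165,-0.45,-0.152],[0.008,0,-0.0158]]]' 50
python3 -m handwheel '[[1,[0,-0.06,0],[0,0,0]],[1,[-0.01,-0.13,0],[0,0,0]],[1,[-0.01,-0.2,0],[0,0,0]],[1,[-0.015,-0.27,0],[0,0,0]],[1,[-0.02,-0.34,0],[0,0,0]],[1,[-0.02,-0.39,0],[0,0,0]],[1,[-0.02,-0.42,0],[0,0,0]],[1,[-0.02,-0.43,0],[0,0,0]]]' 50
python3 - <<'E'
from h import *
for lz,p in ((.24,.4),(.2,.28),(.16,.16),(.13,.04),(.115,-.08),(.1,-.2)): lip(BO,BY,-.01,-.002,lz,p)
E
```

```text
time: 21.8
eef_pos: [0.4665, -0.1173, 0.2911]
eef_rot: [[0.918, 0.046, 0.394], [0.043, -0.999, 0.016], [0.394, 0.002, -0.919]]
wrist_force: [1.7, -0.5, -2.2]
opening: 0.0177
time: 22.47
eef_pos: [0.4473, 0.0995, 0.2869]
eef_rot: [[0.918, 0.049, 0.394], [0.046, -0.999, 0.017], [0.394, 0.002, -0.919]]
wrist_force: [-0.1, -1.4, -2.3]
opening: 0.0179
(-0.01, -0.002, 0.24, 0.4) -> [0.457 0.111 0.291]
at [0.4473 0.0995 0.2869] share d [ 0.022 -0.022  0.001] w [ 0.0002 -0.0008  0.0004] rows>=0.4,0.0 F [-0.1 -1.4 -2.3] op 0.0179 t 22.5
(-0.01, -0.002, 0.2, 0.28) -> [0.464 0.111 0.263]
at [0.4473 0.0995 0.2869] share d [ 0.013 -0.022  0.057] w [ 0.0002 -0.0199  0.0004] rows>=0.7,1.0 F [-0.1 -1.4 -2.3] op 0.0179 t 22.5
(-0.01, -0.002, 0.16, 0.16) -> [0.472 0.112 0.235]
at [0.4473 0.0995 0.2869] share d [ 0.006 -0.022  0.116] w [ 0.0002 -0.039   0.0004] rows>=1.4,2.0 F [-0.1 -1.4 -2.3] op 0.0179 t 22.5
(-0.01, -0.002, 0.13, 0.04) -> [0.482 0.112 0.216]
at [0.4473 0.0995 0.2869] share d [ 0.009 -0.022  0.159] w [ 0.0003 -0.0581  0.0004] rows>=1.9,2.9 F [-0.1 -1.4 -2.3] op 0.0179 t 22.5
(-0.01, -0.002, 0.115, -0.08) -> [0.493 0.113 0.21 ]
at [0.4473 0.0995 0.2869] share d [ 0.024 -0.022  0.178] w [ 0.0003 -0.0772  0.0004] rows>=2.2,3.9 F [-0.1 -1.4 -2.3] op 0.0179 t 22.5
(-0.01, -0.002, 0.1, -0.2) -> [0.505 0.113 0.203]
at [0.4473 0.0995 0.2869] share d [ 0.041 -0.022  0.2  ] w [ 0.0003 -0.0963  0.0004] rows>=2.5,4.8 F [-0.1 -1.4 -2.3] op 0.0179 t 22.5
```

```bash
python3 -m handwheel '[[1,[0.015,-0.022,0.025],[0,-0.01,0]],[1,[0.013,-0.022,0.057],[0,-0.0199,0]],[1,[0.009,-0.022,0.086],[0,-0.029,0]],[1,[0.006,-0.022,0.116],[0,-0.039,0]],[1,[0.007,-0.022,0.138],[0,-0.048,0]],[1,[0.009,-0.022,0.159],[0,-0.0581,0]],[1,[0.024,-0.022,0.178],[0,-0.0772,0]],[1,[0.041,-0.022,0.2],[0,-0.0963,0]]]' 50
python3 - <<'E'
from h import *
f=cams.grab_frame("wrist");cv2.imwrite("pics/w16.png",f["frame"][:,:,::-1])
for lz,p in ((.1,-.2),(.09,-.32),(.088,-.44),(.086,-.56),(.085,-.68)): lip(BO,BY,-.01,-.002,lz,p)
E
```

```text
time: 23.13
eef_pos: [0.5053, 0.1128, 0.2038]
eef_rot: [[0.978, 0.049, -0.202], [0.048, -0.999, -0.012], [-0.203, 0.002, -0.979]]
wrist_force: [0.9, 0.5, -1.6]
opening: 0.0176
(-0.01, -0.002, 0.1, -0.2) -> [0.505 0.113 0.203]
at [0.509  0.1125 0.1995] share d [-0.01  -0.002 -0.005] w [0.0003 0.003  0.0001] rows>=0.1,0.2 F [ 4.7 -1.4 -5. ] op 0.0177 t 23.2
(-0.01, -0.002, 0.09, -0.32) -> [0.518 0.114 0.2  ]
at [0.509  0.1125 0.1995] share d [ 0.017 -0.002 -0.004] w [ 0.0004 -0.0161  0.0001] rows>=0.2,0.8 F [ 4.7 -1.4 -5. ] op 0.0177 t 23.2
(-0.01, -0.002, 0.088, -0.44) -> [0.531 0.114 0.203]
at [0.509  0.1125 0.1995] share d [ 0.042 -0.002 -0.016] w [ 0.0004 -0.0352  0.0001] rows>=0.5,1.8 F [ 4.7 -1.4 -5. ] op 0.0177 t 23.2
(-0.01, -0.002, 0.086, -0.56) -> [0.545 0.115 0.204]
at [0.509  0.1125 0.1995] share d [ 0.069 -0.001 -0.024] w [ 0.0004 -0.0543  0.    ] rows>=0.9,2.7 F [ 4.7 -1.4 -5. ] op 0.0177 t 23.2
(-0.01, -0.002, 0.085, -0.68) -> [0.559 0.116 0.204]
at [0.509  0.1125 0.1995] share d [ 0.096 -0.001 -0.032] w [ 0.0004 -0.0734  0.    ] rows>=1.2,3.7 F [ 4.7 -1.4 -5. ] op 0.0177 t 23.2
```

View pics/w16.png

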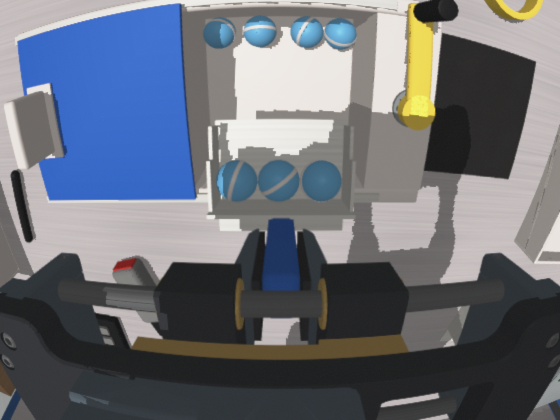

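```bash
python3 -m handwheel '[[1,[0.005,-0.002,-0.004],[0,-0.007,0]],[1,[0.017,-0.002,-0.004],[0,-0.0161,0]],[1,[0.03,-0.002,-0.01],[0,-0.025,0]],[1,[0.042,-0.002,-0.016],[0,-0.0352,0]],[1,[0.056,-0.002,-0.02],[0,-0.045,0]],[1,[0.069,-0.002,-0.024],[0,-0.0543,0]],[1,[0.096,-0.002,-0.032],[0,-0.0734,0]],[1,[0.096,-0.002,-0.032],[0,-0.0734,0]]]' 50
python3 - <<'E'
from h import *
f=cams.grab_frame("wrist");cv2.imwrite("pics/w17.png",f["frame"][:,:,::-1])
for lz,p in ((.1,-.5),(.14,-.2),(.2,0.)): lip(BO,BY,-.01,-.002,lz,p)
E
```

```text
time: 23.85
eef_pos: [0.5611, 0.115, 0.199]
eef_rot: [[0.767, 0.047, -0.64], [0.035, -0.999, -0.032], [-0.64, 0.002, -0.768]]
wrist_force: [0.4, 0.1, -5.8]
opening: 0.0178
(-0.01, -0.002, 0.1, -0.5) -> [0.538 0.115 0.216]
at [0.5606 0.1152 0.1999] share d [-0.056 -0.001  0.003] w [ 0.0003  0.0297 -0.0001] rows>=0.7,1.5 F [ 0.2  0.  -2. ] op 0.0176 t 23.9
(-0.01, -0.002, 0.14, -0.2) -> [0.505 0.113 0.243]
at [0.5606 0.1152 0.1999] share d [-0.141 -0.001  0.004] w [ 0.0003  0.0775 -0.0001] rows>=1.7,3.9 F [ 0.2  0.  -2. ] op 0.0176 t 23.9
(-0.01, -0.002, 0.2, 0.0) -> [0.486 0.112 0.289]
at [0.5606 0.1152 0.1999] share d [-0.229 -0.001 -0.042] w [ 3.000e-04  1.093e-01 -1.000e-04] rows>=2.8,5.5 F [ 0.2  0.  -2. ] op 0.0176 t 23.9
```

View pics/w17.png

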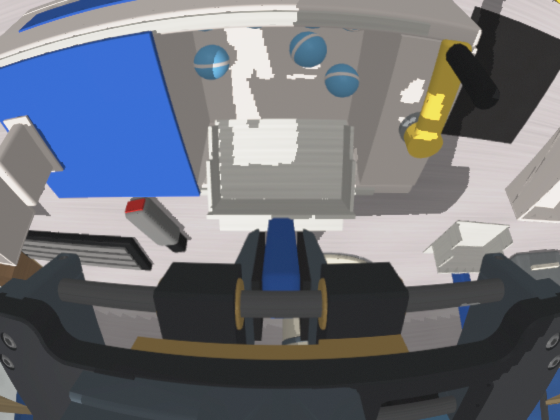

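The scoop is empty. I'll retreat and verify both the well and the tray.

```bash
python3 -m handwheel '[[1,[-0.028,-0.001,0.002],[0,0.015,0]],[1,[-0.056,-0.001,0.003],[0,0.0297,0]],[1,[-0.098,-0.001,0.003],[0,0.046,0]],[1,[-0.141,-0.001,0.004],[0,0.062,0]],[1,[-0.17,-0.001,-0.015],[0,0.0775,0]],[1,[-0.2,-0.001,-0.03],[0,0.094,0]],[1,[-0.229,-0.001,-0.042],[0,0.1093,0]],[1,[-0.229,-0.001,-0.042],[0,0.1093,0]]]' 50
python3 - <<'E'
from h import *
f=cams.grab_frame("wrist");cv2.imwrite("pics/w18.png",f["frame"][:,:,::-1])
t=cams.grab_frame("top");crop(t,"t18.png",160,110,420,250,3)
mv([.541,-.1345,.3],0)
E
```

```text
time: 24.57
eef_pos: [0.483, 0.1122, 0.2931]
eef_rot: [[0.999, 0.048, 0.013], [0.048, -0.999, -0.001], [0.013, 0.001, -1.0]]
wrist_force: [1.1, 0.8, 0.0]
opening: 0.018
at [0.4847 0.1121 0.2904] share d [ 0.089  0.498 -0.018] w [ 0.0002 -0.0006  0.0076] rows>=6.1,0.4 F [-0.9  0.1 -2.8] op 0.0175 t 24.7
```

View pics/w18.png

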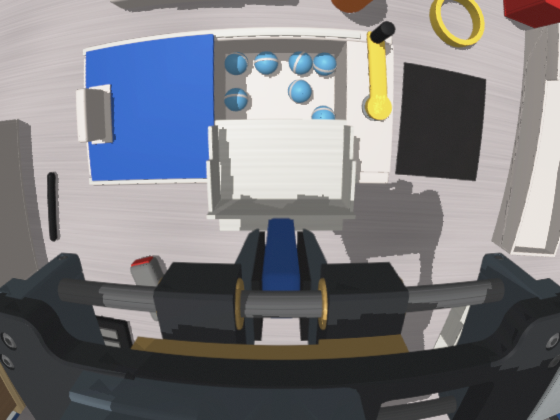

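View pics/t18.png

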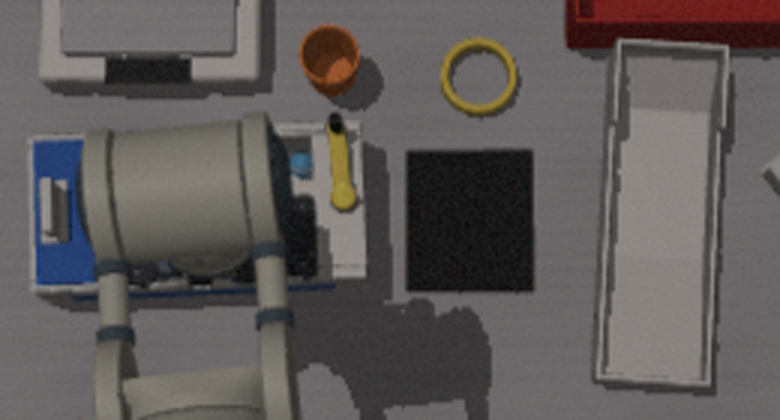

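All 7 balls are in the well and the tray is empty. Next I park the scoop on the mat, whose centre I measured at about (0.573, -0.1345).

```bash
python3 -m handwheel '[[1,[0.005,0.05,-0.018],[0,0,0]],[1,[0.02,0.12,-0.018],[0,0,0.001]],[1,[0.035,0.2,-0.018],[0,0,0.003]],[1,[0.05,0.28,-0.018],[0,0,0.005]],[1,[0.065,0.36,-0.018],[0,0,0.0076]],[1,[0.08,0.44,-0.018],[0,0,0.0076]],[1,[0.089,0.49,-0.018],[0,-0.0006,0.0076]],[1,[0.089,0.498,-0.018],[0,-0.0006,0.0076]]]' 50
python3 -c "
from h import *
mv([.540,-.1345,.13],0);mv([.540,-.1345,.0925],0)"
```

```text
time: 25.33
eef_pos: [0.5422, -0.1394, 0.2984]
eef_rot: [[1.0, -0.004, -0.002], [-0.004, -1.0, -0.002], [-0.002, 0.002, -1.0]]
wrist_force: [-1.2, 0.4, -2.0]
opening: 0.0179
at [ 0.5422 -0.1394  0.2984] share d [-0.004 -0.01   0.337] w [ 0.0003  0.0003 -0.0006] rows>=4.0,0.0 F [-1.2  0.4 -2. ] op 0.0179 t 25.3
at [ 0.5422 -0.1394  0.2984] share d [-0.004 -0.011  0.412] w [ 0.0003  0.0003 -0.0006] rows>=4.9,0.0 F [-1.2  0.4 -2. ] op 0.0179 t 25.3
```

```bash
python3 -m handwheel '[[1,[-0.004,-0.01,0.06],[0,0,0]],[1,[-0.004,-0.01,0.13],[0,0,0]],[1,[-0.004,-0.01,0.2],[0,0,0]],[1,[-0.004,-0.01,0.27],[0,0,0]],[1,[-0.004,-0.01,0.337],[0.0003,0.0003,0]],[1,[-0.004,-0.01,0.375],[0.0003,0.0003,0]],[1,[-0.004,-0.01,0.4],[0.0003,0.0003,0]],[1,[-0.004,-0.01,0.41],[0.0003,0.0003,0]]]' 50
python3 -m handwheel '[[1,[0,0,0.001],[0,0,0]],[1,[0,0,0.002],[0,0,0]],[1,[0,0,0.003],[0,0,0]],[1,[0,0,0.003],[0,0,0]],[1,[0,0,0.003],[0,0,0]],[1,[0,0,0.003],[0,0,0]],[1,[0,0,0.003],[0,0,0]],[1,[0,0,0.003],[0,0,0]]]' 50
```

```text
time: 26.0
eef_pos: [0.5383, -0.1343, 0.091]
eef_rot: [[1.0, -0.004, -0.005], [-0.004, -1.0, 0.002], [-0.005, -0.002, -1.0]]
wrist_force: [-17.7, 10.4, 66.0]
opening: 0.0175
time: 26.67
eef_pos: [0.5385, -0.1343, 0.0907]
eef_rot: [[1.0, -0.003, -0.006], [-0.003, -1.0, 0.002], [-0.006, -0.002, -1.0]]
wrist_force: [-11.1, 4.6, 37.2]
opening: 0.0177
```

```bash
python3 -m handwheel '[[1,[0,0,-0.002],[0,0,0]],[0.6,[0,0,-0.002],[0,0,0]],[0,[0,0,-0.002],[0,0,0]],[-0.3,[0,0,-0.002],[0,0,0]],[-0.3,[0,0,-0.002],[0,0,0]],[-0.3,[0,0,-0.002],[0,0,0]],[-0.3,[0,0,-0.002],[0,0,0]],[-0.3,[0,0,-0.002],[0,0,0]]]' 30
python3 -m handwheel '[[-0.3,[0,0,-0.04],[0,0,0]],[-0.3,[0,0,-0.1],[0,0,0]],[-0.3,[0,0,-0.17],[0,0,0]],[-0.3,[0,0,-0.24],[0,0,0]],[-0.3,[0,0,-0.31],[0,0,0]],[-0.3,[0,0,-0.36],[0,0,0]],[-0.3,[0,0,-0.38],[0,0,0]],[-0.3,[0,0,-0.38],[0,0,0]]]' 30
python3 - <<'E'
from h import *
f=cams.grab_frame("wrist");cv2.imwrite("pics/w19.png",f["frame"][:,:,::-1])
# predicted tab when cover open: box y 61+155
c,s=np.cos(BY),np.sin(BY)
tab=BO+np.array([-s*.216,c*.216,0]);print("tab",tab)
mv([tab[0],tab[1],.28],BY)
E
```

```text
time: 27.33
eef_pos: [0.5384, -0.1343, 0.0916]
eef_rot: [[1.0, -0.003, -0.006], [-0.003, -1.0, 0.002], [-0.006, -0.002, -1.0]]
wrist_force: [-0.6, -0.3, -0.6]
opening: 0.0551
time: 28.0
eef_pos: [0.5406, -0.135, 0.284]
eef_rot: [[1.0, -0.003, -0.002], [-0.003, -1.0, 0.0], [-0.002, -0.0, -1.0]]
wrist_force: [-1.3, -0.1, -0.8]
opening: 0.0592
tab [0.56522501 0.33416021 0.        ]
at [ 0.5398 -0.1347  0.282 ] share d [ 0.048 -0.938  0.005] w [-0.0002  0.0007 -0.008 ] rows>=11.3,0.4 F [ 0.1 -0.1 -1.5] op 0.0594 t 28.1
```

View pics/w19.png

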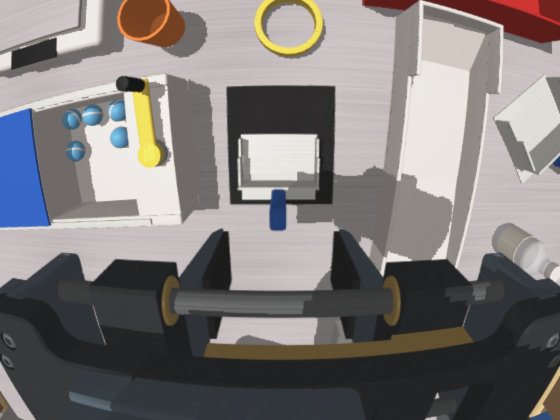

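The scoop stands centred on the mat, at (280,160). Now I close the cover.

```bash
python3 -m handwheel '[[-0.3,[0.003,-0.06,0],[0,0,0]],[-0.3,[0.006,-0.14,0],[0,0,-0.002]],[-0.3,[0.01,-0.22,0],[0,0,-0.004]],[-0.3,[0.015,-0.3,0],[0,0,-0.006]],[-0.3,[0.02,-0.38,0],[0,0,-0.008]],[-0.3,[0.025,-0.46,0],[0,0,-0.008]],[-0.3,[0.03,-0.54,0],[0,0,-0.008]],[-0.3,[0.033,-0.62,0],[0,0,-0.008]]]' 15
python3 -m handwheel '[[-0.3,[0.004,-0.07,0],[0,0,0]],[-0.3,[0.008,-0.14,0],[0,0,0]],[-0.3,[0.012,-0.21,0],[0,0,0]],[-0.3,[0.014,-0.27,0],[0,0,0]],[-0.3,[0.015,-0.31,0.03],[0,0,0]],[-0.3,[0.015,-0.318,0.08],[0,0,0]],[-0.3,[0.015,-0.32,0.1],[0,0,0]],[-0.3,[0.015,-0.32,0.1],[0,0,0]]]' 15
python3 - <<'E'
from h import *
mv([.5645,.3335,.1245],BY)
f=cams.grab_frame("wrist");cv2.imwrite("pics/w20.png",f["frame"][:,:,::-1])
E
```

```text
time: 28.72
eef_pos: [0.5564, 0.1771, 0.2801]
eef_rot: [[0.999, 0.047, -0.007], [0.047, -0.999, 0.001], [-0.007, -0.001, -1.0]]
wrist_force: [2.0, -1.1, 0.6]
opening: 0.0592
time: 29.38
eef_pos: [0.5539, 0.3364, 0.2259]
eef_rot: [[0.999, 0.047, -0.014], [0.047, -0.999, -0.003], [-0.014, 0.002, -1.0]]
wrist_force: [0.2, 0.0, -0.1]
opening: 0.0592
at [0.5539 0.3364 0.2259] share d [0.024 0.006 0.202] w [0.0003 0.0022 0.    ] rows>=2.4,0.1 F [ 0.2  0.  -0.1] op 0.0592 t 29.4
```

View pics/w20.png

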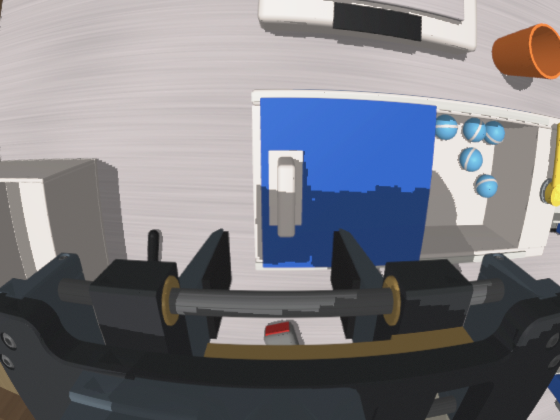

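The tab at (286,200) is between the fingers. I descend and grip.

```bash
python3 -m handwheel '[[-0.3,[0.01,0.006,0.05],[0,0.001,0]],[-0.3,[0.018,0.006,0.11],[0,0.002,0]],[-0.3,[0.024,0.006,0.16],[0,0.0022,0]],[-0.3,[0.024,0.006,0.19],[0,0.0022,0]],[-0.3,[0.024,0.006,0.202],[0,0.0022,0]],[0.3,[0.024,0.006,0.202],[0,0.0022,0]],[1,[0.024,0.006,0.202],[0,0.0022,0]],[1,[0.024,0.006,0.202],[0,0.0022,0]]]' 15
python3 -m handwheel '[[1,[0,0,0],[0,0,0]],[1,[0,0,0],[0,0,0]],[1,[0,0,0],[0,0,0]],[1,[0,0,0],[0,0,0]],[1,[0,0,0],[0,0,0]],[1,[0,0,0],[0,0,0]],[1,[0,0,0],[0,0,0]],[1,[0,0,0],[0,0,0]]]' 15
python3 -c "
from h import *
c,s=np.cos(BY),np.sin(BY)
p=BO+np.array([-s*.061,c*.061,.1245]);print(p);mv(p,BY)"
```

```text
time: 30.1
eef_pos: [0.5669, 0.3339, 0.1287]
eef_rot: [[0.999, 0.046, 0.005], [0.046, -0.999, 0.0], [0.005, -0.0, -1.0]]
wrist_force: [-0.3, -0.3, 0.1]
opening: 0.042
time: 30.77
eef_pos: [0.5671, 0.3328, 0.1292]
eef_rot: [[0.999, 0.046, 0.005], [0.046, -0.999, -0.001], [0.005, 0.002, -1.0]]
wrist_force: [0.8, -9.1, 6.9]
opening: 0.0143
[0.57252651 0.17933228 0.1245    ]
at [0.5671 0.3328 0.1292] share d [-0.003  0.307  0.01 ] w [ 0.0002 -0.0008 -0.0001] rows>=3.7,0.0 F [ 0.8 -9.1  6.9] op 0.0143 t 30.8
```

```bash
python3 -m handwheel '[[1,[0,0.04,0],[0,0,0]],[1,[0,0.09,0],[0,0,0]],[1,[0,0.14,0],[0,0,0]],[1,[0,0.19,0],[0,0,0]],[1,[0,0.24,0],[0,0,0]],[1,[0,0.28,0],[0,0,0]],[1,[0,0.302,0],[0,0,0]],[1,[0,0.31,0],[0,0,0]]]' 20
python3 -m handwheel '[[1,[0,0.002,0],[0,0,0]],[1,[0,0.002,0],[0,0,0]],[1,[0,0.002,0],[0,0,0]],[1,[0,0.002,0],[0,0,0]],[0,[0,0,0],[0,0,0]],[-0.3,[0,0,0],[0,0,0]],[-0.3,[0,0,0],[0,0,0]],[-0.3,[0,0,0],[0,0,0]]]' 20
python3 -m handwheel '[[-0.3,[0,0,0],[0,0,0]],[-0.3,[0,0,-0.06],[0,0,0]],[-0.3,[0,0,-0.13],[0,0,0]],[-0.3,[0,0,-0.2],[0,0,0]],[-0.3,[0,0,-0.25],[0,0,0]],[-0.3,[-0.02,0,-0.28],[0,0,0]],[-0.3,[-0.05,0,-0.3],[0,0,0]],[-0.3,[-0.08,0,-0.3],[0,0,0]]]' 20
python3 - <<'E'
from h import *
f=cams.grab_frame("wrist");cv2.imwrite("pics/w21.png",f["frame"][:,:,::-1])
s=sense();print(s["eef_pos"])
E
```

```text
time: 31.43
eef_pos: [0.5744, 0.1777, 0.1292]
eef_rot: [[0.999, 0.045, 0.005], [0.045, -0.999, 0.001], [0.005, -0.0, -1.0]]
wrist_force: [1.8, 26.2, -11.0]
opening: 0.0137
time: 32.1
eef_pos: [0.5744, 0.1778, 0.1294]
eef_rot: [[0.999, 0.045, 0.005], [0.045, -0.999, 0.0], [0.005, -0.0, -1.0]]
wrist_force: [0.7, 0.4, -0.7]
opening: 0.0379
time: 32.77
eef_pos: [0.5343, 0.1761, 0.2815]
eef_rot: [[0.999, 0.045, 0.009], [0.045, -0.999, 0.001], [0.009, -0.001, -1.0]]
wrist_force: [1.1, 0.0, -0.1]
opening: 0.0596
[0.53119787 0.17591857 0.28050182]
```

View pics/w21.png

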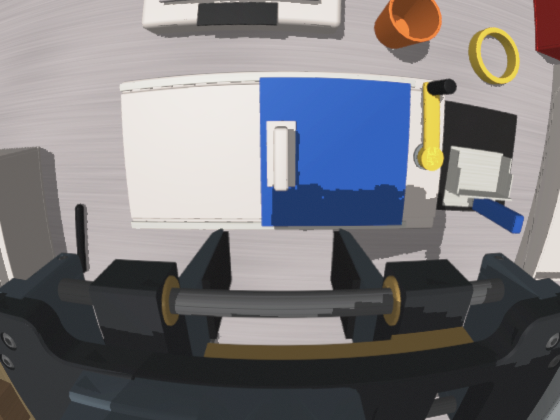

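The cover is home: it met its stop, and the tab is at the same place as at the start. The latch is still open. Now the peg.

```bash
python3 - <<'E'
from h import *
s=sense();f=cams.grab_frame("wrist")
crop(f,"w21c.png",400,60,480,180,5)
print(s["joint_pos"].round(2))
for p in ((438,87),(452,87)): print(wray(f,s,*p,.161).round(4))
mv([.6578,.0148,.25],BY)
E
```

```text
[ 0.21  0.34  1.42 -0.    1.38  1.74]
[0.6517 0.0317 0.161 ]
[0.6542 0.016  0.161 ]
at [0.5322 0.176  0.2799] share d [0.236 0.333 0.061] w [-0.     -0.0008 -0.0003] rows>=5.0,0.0 F [ 0.9 -0.3  0.9] op 0.0593 t 32.9
```

View pics/w21c.png

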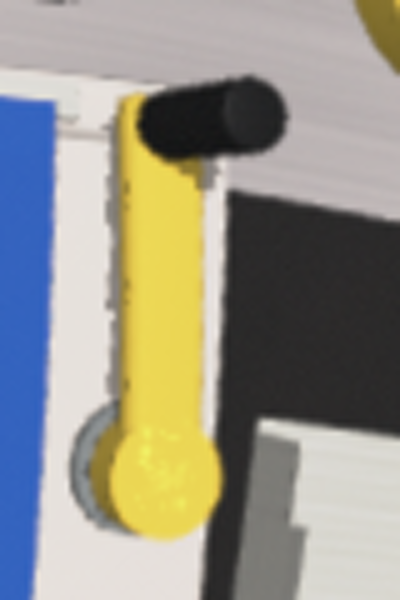

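```bash
python3 -m handwheel '[[-0.3,[0.04,0.05,0],[0,0,0]],[-0.3,[0.08,0.12,0],[0,0,0]],[-0.3,[0.12,0.18,0],[0,0,0]],[-0.3,[0.16,0.24,0.02],[0,0,0]],[-0.3,[0.2,0.3,0.05],[0,0,0]],[-0.3,[0.23,0.33,0.08],[0,0,0]],[-0.3,[0.234,0.331,0.1],[0,0,0]],[-0.3,[0.234,0.331,0.1],[0,0,0]]]' 15
python3 - <<'E'
from h import *
f=cams.grab_frame("wrist");cv2.imwrite("pics/w22.png",f["frame"][:,:,::-1])
mv([.657,.0155,.134],BY)
E
```

```text
time: 33.53
eef_pos: [0.6565, 0.0148, 0.2273]
eef_rot: [[0.999, 0.043, 0.001], [0.043, -0.999, 0.001], [0.001, -0.001, -1.0]]
wrist_force: [-0.4, 0.7, -0.1]
opening: 0.0595
at [0.6563 0.0158 0.229 ] share d [0.001 0.001 0.19 ] w [-0.0001 -0.0004 -0.0004] rows>=2.3,0.0 F [-0.1  0.8  0.4] op 0.0592 t 33.6
```

View pics/w22.png

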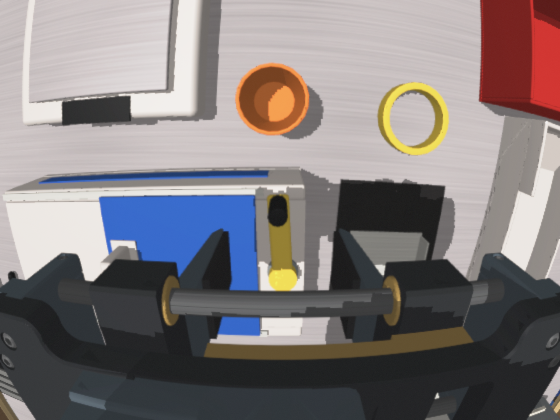

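The peg at (278,205) is centred between the fingers.

```bash
python3 -m handwheel '[[-0.3,[0.001,0.001,0.05],[0,0,0]],[-0.3,[0.001,0.001,0.11],[0,0,0]],[-0.3,[0.001,0.001,0.16],[0,0,0]],[-0.3,[0.001,0.001,0.18],[0,0,0]],[-0.3,[0.001,0.001,0.19],[0,0,0]],[0.3,[0.001,0.001,0.19],[0,0,0]],[1,[0.001,0.001,0.19],[0,0,0]],[1,[0.001,0.001,0.19],[0,0,0]]]' 12
python3 -m handwheel '[[1,[0,0,0],[0,0,0]],[1,[0,0,0],[0,0,0]],[1,[0,0,0],[0,0,0]],[1,[0,0,0],[0,0,0]],[1,[0,0,0],[0,0,0]],[1,[0,0,0],[0,0,0]],[1,[0,0,0],[0,0,0]],[1,[0,0,0],[0,0,0]]]' 12
cat >> h.py <<'E'
PV=np.array([.5805,.0105,0])
def arc(degs):
    s=sense();p=s["eef_pos"];y0=np.arctan2(s["eef_rot"][1,0],s["eef_rot"][0,0]);print("rad",np.linalg.norm((p-PV)[:2]),"az-yaw",np.degrees(np.arctan2(*(p-PV)[1::-1])),np.degrees(y0))
    for d in degs:
        R=Ro.from_euler('z',d,degrees=True).as_matrix();q=PV+R@(p-PV);print(d,end=" ");mv(q,y0+np.radians(d),0,s)
E
python3 -c "
from h import *
arc([6,12,18,24,30,36,42,45])"
```

```text
time: 34.25
eef_pos: [0.658, 0.0155, 0.1358]
eef_rot: [[0.999, 0.045, 0.005], [0.045, -0.999, 0.001], [0.005, -0.001, -1.0]]
wrist_force: [-0.0, 1.1, 0.7]
opening: 0.0424
time: 34.92
eef_pos: [0.6583, 0.0156, 0.1361]
eef_rot: [[0.999, 0.045, 0.006], [0.045, -0.999, 0.001], [0.006, -0.001, -1.0]]
wrist_force: [0.7, 1.6, 5.2]
opening: 0.0156
rad 0.07793206334445289 az-yaw 3.7523092500127477 2.556820858052989
6 at [0.6583 0.0156 0.1361] share d [-0.001 -0.016  0.   ] w [-0.     -0.0009 -0.0167] rows>=0.2,0.8 F [0.7 1.6 5.2] op 0.0156 t 34.9
12 at [0.6583 0.0156 0.1361] share d [-0.004 -0.032 -0.   ] w [ 0.     -0.0009 -0.0333] rows>=0.4,1.7 F [0.7 1.6 5.2] op 0.0156 t 34.9
18 at [0.6583 0.0156 0.1361] share d [-0.009 -0.048 -0.   ] w [ 0.0001 -0.0009 -0.05  ] rows>=0.6,2.5 F [0.7 1.6 5.2] op 0.0156 t 34.9
24 at [0.6583 0.0156 0.1361] share d [-0.015 -0.063 -0.   ] w [ 0.0001 -0.0009 -0.0667] rows>=0.8,3.4 F [0.7 1.6 5.2] op 0.0156 t 34.9
30 at [0.6583 0.0156 0.1361] share d [-0.023 -0.077 -0.   ] w [ 0.0001 -0.0009 -0.0833] rows>=1.0,4.2 F [0.7 1.6 5.2] op 0.0156 t 34.9
36 at [0.6583 0.0156 0.1361] share d [-0.032 -0.091 -0.   ] w [ 0.0002 -0.0009 -0.1   ] rows>=1.2,5.0 F [0.7 1.6 5.2] op 0.0156 t 34.9
42 at [0.6583 0.0156 0.1361] share d [-0.042 -0.103 -0.   ] w [ 0.0002 -0.0009 -0.1167] rows>=1.3,5.9 F [0.7 1.6 5.2] op 0.0156 t 34.9
45 at [0.6583 0.0156 0.1361] share d [-0.048 -0.109 -0.   ] w [ 0.0003 -0.0009 -0.125 ] rows>=1.4,6.3 F [0.7 1.6 5.2] op 0.0156 t 34.9
```

```bash
python3 -m handwheel '[[1,[-0.001,-0.016,0],[0,0,-0.0167]],[1,[-0.004,-0.032,0],[0,0,-0.0333]],[1,[-0.009,-0.048,0],[0,0,-0.05]],[1,[-0.015,-0.063,0],[0,0,-0.0667]],[1,[-0.023,-0.077,0],[0,0,-0.0833]],[1,[-0.032,-0.091,0],[0,0,-0.1]],[1,[-0.042,-0.103,0],[0,0,-0.1167]],[1,[-0.042,-0.103,0],[0,0,-0.1167]]]' 12
python3 -c "
from h import *
print(sense()['joint_pos'].round(2))
arc([7,14,21,28,35,42,46])"
```

```text
time: 35.58
eef_pos: [0.6341, 0.0669, 0.1361]
eef_rot: [[0.707, 0.707, 0.005], [0.707, -0.707, 0.001], [0.004, 0.003, -1.0]]
wrist_force: [-1.4, 0.3, 4.9]
opening: 0.0155
[0.01 0.59 1.41 0.   1.14 0.8 ]
rad 0.07778735044641637 az-yaw 46.492009898547394 44.98248834526459
7 at [0.6341 0.0669 0.1361] share d [-0.002 -0.019 -0.   ] w [ 0.0005 -0.0006 -0.0194] rows>=0.2,1.0 F [-1.4  0.3  4.9] op 0.0155 t 35.6
14 at [0.6341 0.0669 0.1361] share d [-0.006 -0.038 -0.   ] w [ 0.0005 -0.0006 -0.0389] rows>=0.5,2.0 F [-1.4  0.3  4.9] op 0.0155 t 35.6
21 at [0.6341 0.0669 0.1361] share d [-0.012 -0.055 -0.   ] w [ 0.0006 -0.0006 -0.0583] rows>=0.7,2.9 F [-1.4  0.3  4.9] op 0.0155 t 35.6
28 at [0.6341 0.0669 0.1361] share d [-0.02  -0.073 -0.   ] w [ 0.0006 -0.0005 -0.0778] rows>=0.9,3.9 F [-1.4  0.3  4.9] op 0.0155 t 35.6
35 at [0.6341 0.0669 0.1361] share d [-0.03  -0.088 -0.   ] w [ 0.0006 -0.0005 -0.0972] rows>=1.1,4.9 F [-1.4  0.3  4.9] op 0.0155 t 35.6
42 at [0.6341 0.0669 0.1361] share d [-0.043 -0.103 -0.   ] w [ 0.0007 -0.0004 -0.1167] rows>=1.3,5.9 F [-1.4  0.3  4.9] op 0.0155 t 35.6
46 at [0.6341 0.0669 0.1361] share d [-0.05  -0.111 -0.001] w [ 0.0007 -0.0004 -0.1278] rows>=1.5,6.4 F [-1.4  0.3  4.9] op 0.0155 t 35.6
```

```bash
python3 -m handwheel '[[1,[-0.002,-0.019,0],[0,0,-0.0194]],[1,[-0.006,-0.038,0],[0,0,-0.0389]],[1,[-0.012,-0.055,0],[0,0,-0.0583]],[1,[-0.02,-0.073,0],[0,0,-0.0778]],[1,[-0.03,-0.088,0],[0,0,-0.0972]],[1,[-0.043,-0.103,0],[0,0,-0.1167]],[1,[-0.05,-0.111,0],[0,0,-0.1278]],[1,[-0.05,-0.111,0],[0,0,-0.1278]]]' 12
python3 -c "
from h import *
arc([2,4])"
```

```text
time: 36.25
eef_pos: [0.5766, 0.0884, 0.1361]
eef_rot: [[-0.02, 1.0, 0.005], [1.0, 0.02, 0.001], [0.001, 0.005, -1.0]]
wrist_force: [-0.7, -0.0, 4.3]
opening: 0.0159
rad 0.07799509495004923 az-yaw 92.8859996658838 91.15738418788685
2 at [0.5766 0.0884 0.1361] share d [-0.    -0.005 -0.   ] w [ 0.0008 -0.0001 -0.0056] rows>=0.1,0.3 F [-0.7 -0.   4.3] op 0.0159 t 36.2
4 at [0.5766 0.0884 0.1361] share d [-0.001 -0.011 -0.   ] w [ 0.0008 -0.0001 -0.0111] rows>=0.1,0.6 F [-0.7 -0.   4.3] op 0.0159 t 36.2
```

```bash
python3 -m handwheel '[[1,[0,-0.004,0],[0,0,-0.003]],[1,[0,-0.004,0],[0,0,-0.003]],[1,[0,-0.004,0],[0,0,-0.003]],[0.3,[0,-0.004,0],[0,0,-0.003]],[0,[0,-0.004,0],[0,0,-0.003]],[0,[0,-0.004,0],[0,0,-0.003]],[0,[0,-0.004,0],[0,0,-0.003]],[0,[0,-0.004,0],[0,0,-0.003]]]' 12
python3 -m handwheel '[[0,[0,0,-0.03],[0,0,0]],[0,[0,0,-0.08],[0,0,0]],[0,[0,0,-0.15],[0,0,0]],[0,[0,0,-0.22],[0,0,0]],[0,[0,0,-0.29],[0,0,0]],[0,[-0.05,0,-0.34],[0,0,0]],[0,[-0.1,0.05,-0.36],[0,0,0]],[0,[-0.15,0.1,-0.36],[0,0,0]]]' 12
python3 - <<'E'
from h import *
f=cams.grab_frame("wrist");cv2.imwrite("pics/w23.png",f["frame"][:,:,::-1])
f=cams.grab_frame("scene");cv2.imwrite("pics/s23.png",f["frame"][:,:,::-1])
f=cams.grab_frame("top");cv2.imwrite("pics/t23.png",f["frame"][:,:,::-1])
print(sense()["eef_pos"])
E
```

```text
time: 36.92
eef_pos: [0.5744, 0.0884, 0.1359]
eef_rot: [[-0.038, 0.999, 0.005], [0.999, 0.038, 0.001], [0.0, 0.005, -1.0]]
wrist_force: [0.4, 0.0, -0.1]
opening: 0.0445
time: 37.58
eef_pos: [0.6276, 0.0146, 0.3202]
eef_rot: [[-0.039, 0.999, 0.01], [0.999, 0.039, 0.0], [-0.0, 0.01, -1.0]]
wrist_force: [0.7, -0.5, -0.2]
opening: 0.0456
[0.62748148 0.01360407 0.3156495 ]
```

View pics/s23.png

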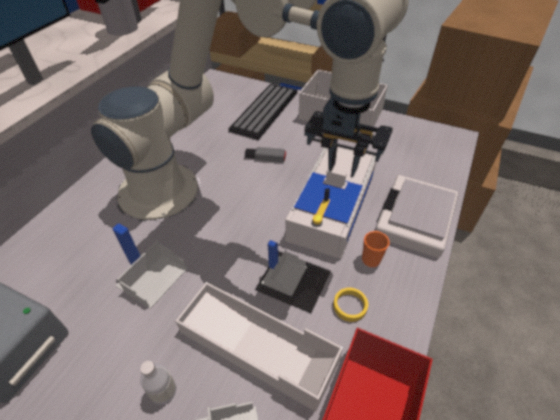

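View pics/w23.png

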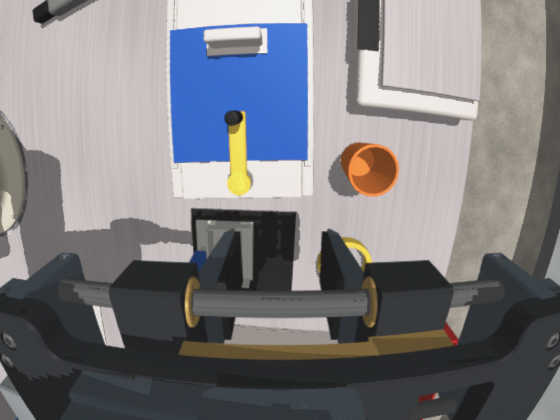

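View pics/t23.png

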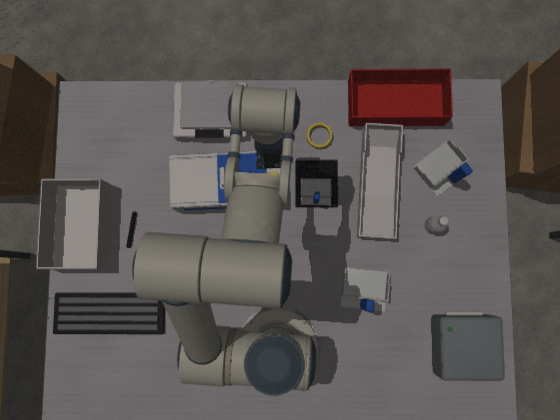

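The latch lies straight over the closed cover. The scoop appears to have been knocked towards the robot: its handle is at (317,197) in the top view, where at the start it was at about (317,187). I'll move clear and measure it.

```bash
python3 - <<'E'
from h import *
mv([.50,-.13,.315],0)
t=cams.grab_frame("top");crop(t,"t24.png",290,155,345,222,10)
P=cloud(t);m=np.zeros((420,560),bool);m[155:222,290:345]=True
hd=m&(P[...,2]>.125)&(P[...,2]<.15);print(hd.sum(),P[hd].mean(0))
s=cams.grab_frame("scene");crop(s,"s24.png",245,230,335,310,7)
E
```

```text
at [0.6275 0.0136 0.3156] share d [-0.278 -0.265  0.   ] w [ 0.0005 -0.0006  0.2557] rows>=4.6,12.9 F [-1.   0.5 -0.9] op 0.0459 t 37.7
37 [ 0.50995945 -0.13120057  0.13222803]
```

View pics/t24.png

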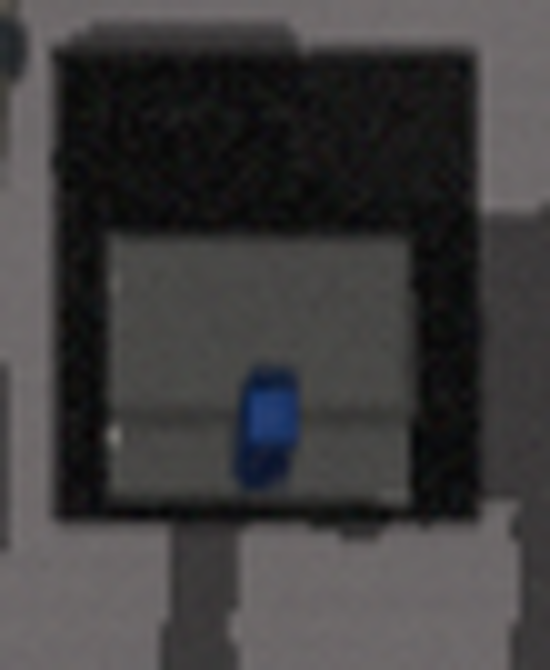

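View pics/s24.png

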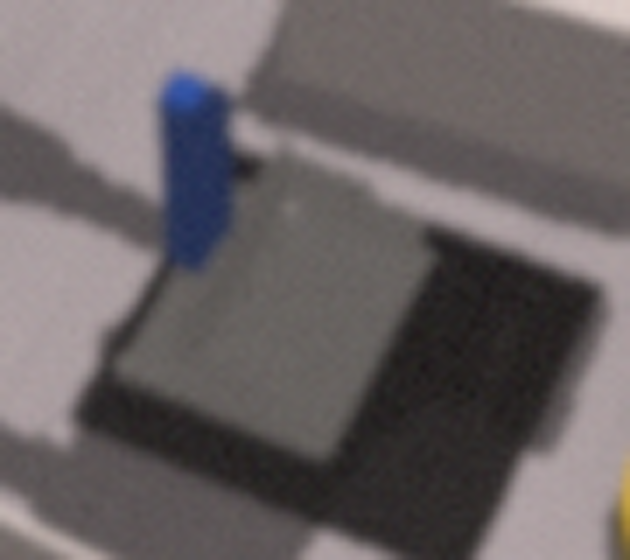

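The scoop's middle is now about 31 mm off the mat's centre, too near the 35 mm limit. I'll regrip and recentre it.

```bash
python3 -m handwheel '[[-0.3,[-0.02,-0.02,0],[0,0,0.019]],[-0.3,[-0.06,-0.06,0],[0,0,0.038]],[-0.3,[-0.1,-0.09,0],[0,0,0.057]],[-0.3,[-0.14,-0.13,0],[0,0,0.076]],[-0.3,[-0.18,-0.17,0],[0,0,0.095]],[-0.3,[-0.22,-0.21,0],[0,0,0.114]],[-0.3,[-0.26,-0.24,0],[0,0,0.133]],[-0.3,[-0.28,-0.25,0],[0,0,0.152]]]' 30
python3 -m handwheel '[[-0.3,[0,0,0],[0,0,0.019]],[-0.3,[0,0,0],[0,0,0.038]],[-0.3,[0,0,0],[0,0,0.057]],[-0.3,[0,0,0],[0,0,0.076]],[-0.3,[0,0,0],[0,0,0.095]],[-0.3,[0,0,0],[0,0,0.104]],[-0.3,[0,0,0],[0,0,0.104]],[-0.3,[0,0,0],[0,0,0.104]]]' 30
python3 - <<'E'
from h import *
s=sense();f=cams.grab_frame("wrist");cv2.imwrite("pics/w25.png",f["frame"][:,:,::-1])
crop(f,"w25c.png",200,80,360,230,5)
mv([.509,-.1325,.25],0)
E
```

```text
time: 38.5
eef_pos: [0.5039, -0.1299, 0.3152]
eef_rot: [[0.798, 0.603, 0.003], [0.603, -0.798, 0.001], [0.002, 0.001, -1.0]]
wrist_force: [0.6, 0.4, 0.2]
opening: 0.0594
time: 39.17
eef_pos: [0.5035, -0.129, 0.3152]
eef_rot: [[1.0, -0.003, 0.002], [-0.003, -1.0, 0.001], [0.002, -0.001, -1.0]]
wrist_force: [-0.5, 0.1, -0.2]
opening: 0.0589
at [ 0.5036 -0.1292  0.3153] share d [0.011 0.007 0.131] w [-0.0001 -0.0004 -0.0004] rows>=1.6,0.0 F [ 0.3 -0.7 -0.7] op 0.0592 t 39.2
```

View pics/w25.png

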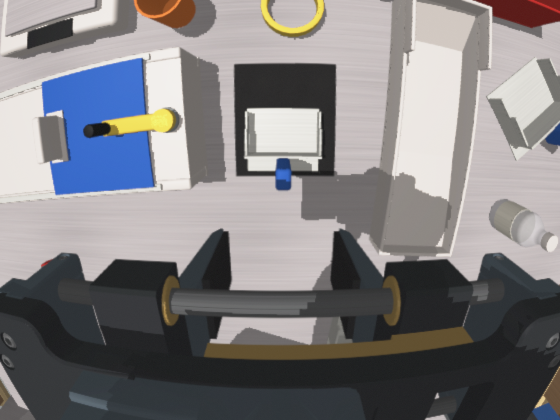

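View pics/w25c.png

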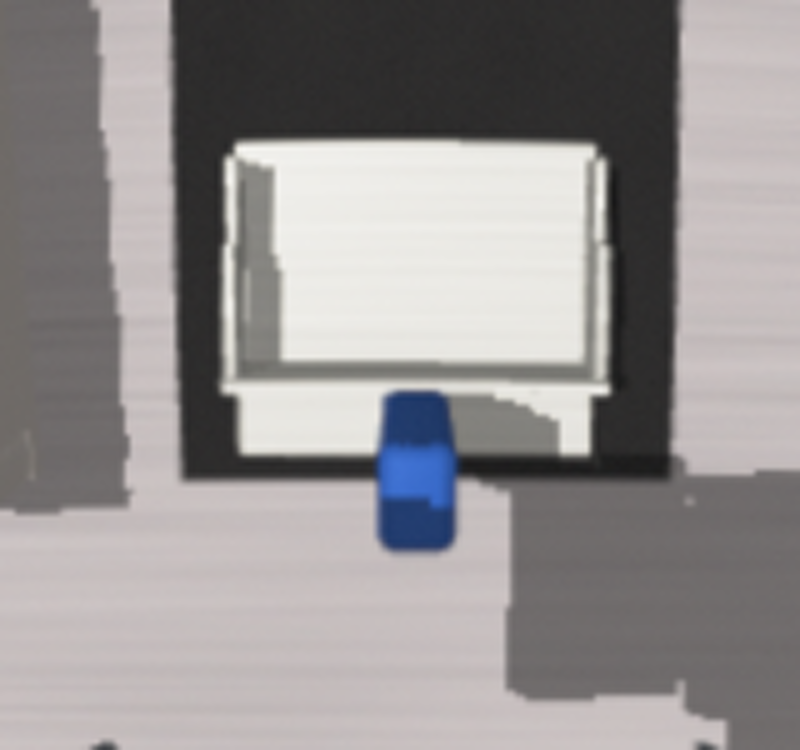

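```bash
python3 - <<'E'
from h import *
s=sense();f=cams.grab_frame("wrist")
p=wray(f,s,282.7,179.1,.133);print(p)
mv([p[0],p[1],.0945],0)
E
```

```text
[ 0.51144765 -0.13145513  0.133     ]
at [ 0.5036 -0.1294  0.3152] share d [0.015 0.005 0.442] w [-0.0001 -0.0004 -0.0005] rows>=5.3,0.0 F [-0.1  0.6 -0.3] op 0.0596 t 39.3
```

```bash
python3 -m handwheel '[[-0.3,[0.014,0.005,0.05],[0,0,0]],[-0.3,[0.014,0.005,0.12],[0,0,0]],[-0.3,[0.014,0.005,0.19],[0,0,0]],[-0.3,[0.014,0.005,0.26],[0,0,0]],[-0.3,[0.014,0.005,0.33],[0,0,0]],[-0.3,[0.014,0.005,0.39],[0,0,0]],[-0.3,[0.014,0.005,0.43],[0,0,0]],[0.4,[0.014,0.005,0.438],[0,0,0]]]' 30
python3 -m handwheel '[[1,[0,0,0],[0,0,0]],[1,[0,0,0],[0,0,0]],[1,[0,0,0],[0,0,0]],[1,[0,0,0],[0,0,0]],[1,[0,0,0],[0,0,0]],[1,[0,0,0],[0,0,0]],[1,[0,0,0],[0,0,0]],[1,[0,0,0],[0,0,0]]]' 30
python3 -c "
from h import *
s=sense();p=s['eef_pos'];y=np.arctan2(s['eef_rot'][1,0],s['eef_rot'][0,0]);mv([.541,-.1345,p[2]+.012],y);mv([.541,-.1345,p[2]],y)"
```

```text
time: 39.93
eef_pos: [0.5093, -0.1309, 0.0932]
eef_rot: [[1.0, -0.001, -0.002], [-0.001, -1.0, 0.003], [-0.002, -0.003, -1.0]]
wrist_force: [-1.2, 0.1, -0.7]
opening: 0.0553
time: 40.6
eef_pos: [0.5097, -0.131, 0.094]
eef_rot: [[1.0, -0.001, -0.001], [-0.001, -1.0, 0.002], [-0.001, -0.002, -1.0]]
wrist_force: [-1.0, 1.3, 7.2]
opening: 0.0178
at [ 0.5097 -0.131   0.094 ] share d [ 0.063  0.007 -0.024] w [-0.0003  0.0002 -0.    ] rows>=0.8,0.0 F [-1.   1.3  7.2] op 0.0178 t 40.6
at [ 0.5097 -0.131   0.094 ] share d [ 0.063  0.007 -0.   ] w [-0.0003  0.0002 -0.    ] rows>=0.8,0.0 F [-1.   1.3  7.2] op 0.0178 t 40.6
```

```bash
python3 -m handwheel '[[1,[0,0,-0.02],[0,0,0]],[1,[0.01,0.002,-0.024],[0,0,0]],[1,[0.03,0.004,-0.024],[0,0,0]],[1,[0.05,0.006,-0.024],[0,0,0]],[1,[0.063,0.007,-0.022],[0,0,0]],[1,[0.063,0.007,-0.012],[0,0,0]],[1,[0.063,0.007,-0.004],[0,0,0]],[1,[0.063,0.007,-0.001],[0,0,0]]]' 30
python3 -m handwheel '[[1,[0,0,0],[0,0,0]],[0.6,[0,0,0],[0,0,0]],[0,[0,0,0],[0,0,0]],[-0.3,[0,0,0],[0,0,0]],[-0.3,[0,0,0],[0,0,0]],[-0.3,[0,0,0],[0,0,0]],[-0.3,[0,0,0],[0,0,0]],[-0.3,[0,0,0],[0,0,0]]]' 30
python3 -m handwheel '[[-0.3,[0,0,-0.04],[0,0,0]],[-0.3,[0,0,-0.1],[0,0,0]],[-0.3,[0,0,-0.17],[0,0,0]],[-0.3,[0,0,-0.24],[0,0,0]],[-0.3,[0,0,-0.31],[0,0,0]],[-0.3,[-0.04,0,-0.38],[0,0,0]],[-0.3,[-0.11,0,-0.42],[0,0,0]],[-0.3,[-0.18,0,-0.42],[0,0,0]]]' 30
python3 - <<'E'
from h import *
f=cams.grab_frame("wrist");cv2.imwrite("pics/w26.png",f["frame"][:,:,::-1])
t=cams.grab_frame("top");cv2.imwrite("pics/t26.png",t["frame"][:,:,::-1])
P=cloud(t);m=np.zeros((420,560),bool);m[155:222,290:345]=True
hd=m&(P[...,2]>.125)&(P[...,2]<.15);print(hd.sum(),P[hd].mean(0))
hsv=cv2.cvtColor(t["frame"],cv2.COLOR_RGB2HSV);b=np.zeros((420,560),bool);b[150:200,210:275]=1;b&=(hsv[...,0]>105)&(hsv[...,0]<130)&(hsv[...,1]>150)&(P[...,2]>.1)
print("cover px u",np.where(b)[1].min(),np.where(b)[1].max())
E
```

```text
time: 41.27
eef_pos: [0.5409, -0.1341, 0.0939]
eef_rot: [[1.0, -0.001, -0.002], [-0.001, -1.0, 0.003], [-0.002, -0.003, -1.0]]
wrist_force: [-7.6, 5.3, 30.8]
opening: 0.018
time: 41.93
eef_pos: [0.5408, -0.1341, 0.0938]
eef_rot: [[1.0, -0.001, -0.002], [-0.001, -1.0, 0.003], [-0.002, -0.003, -1.0]]
wrist_force: [0.1, -0.4, -0.8]
opening: 0.055
time: 42.6
eef_pos: [0.4522, -0.1352, 0.3078]
eef_rot: [[1.0, -0.0, 0.004], [-0.0, -1.0, 0.0], [0.004, -0.0, -1.0]]
wrist_force: [-0.6, -0.5, 0.9]
opening: 0.0593
0 [nan nan nan]
cover px u 217 266<stdin>:5: RuntimeWarning: Mean of empty slice.
  ret = um.true_divide(
```

View pics/w26.png

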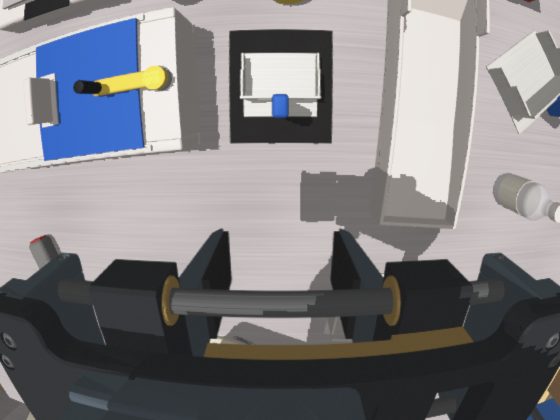

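View pics/t26.png

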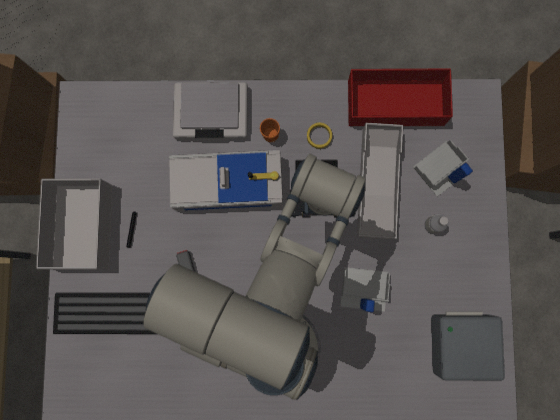

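The last check passes. The scoop is centred on the mat, with the scoop at about (280,78) and the mat at (281,87). The cover's pixels are the same as at the start (217–266). The latch points over the cover, the tray is empty, and the other things look undisturbed. Handing in.

```bash
python3 -c "
from cell import job,sense
print(sense()['time'],sense()['qvel'].round(3));print(job.sign_off())"
```

```text
42.7 [ 0.022  0.072 -0.078  0.012 -0.016  0.032]
the job is handed in; nothing more can be done
None
```

I finished the job and handed it in at about 43 s. No verdict is reported, so what follows is from my own checks.

**What I did:** I slid the cover open to its stop. I moved the 7 balls into the well in two scoop loads (4, then 3), parked the scoop, pushed the cover home to its stop and turned the latch a quarter turn. After that I found the scoop had been knocked about 31 mm off the mat's centre, just inside the 35 mm limit. I regripped it and set it back in the middle.

**Last checks:**
- **Balls:** all 7 were seen in the well before the cover was closed, and the tray was empty.
- **Cover:** its edges lie at the same pixels as at the start, so it is home.
- **Latch:** the gripper followed the arc to about 90° and the latch points over the cover. I judged this from the gripper position and pictures, not from the joint itself.
- **Scoop:** it stands flat in the middle of the mat, and the other things look unmoved in the pictures.

**What went less well:**
- The first time I set the scoop down, it pressed on the mat with a brief 66 N at the wrist (limit 120 N).
- Opening the cover reached about 41 N against its stop. That force was through the fingers, and the 40 N limit is for the arm and the gripper's body.
- After the final placing, the top camera could not see the scoop because the arm was in the way. I checked that placing only from the wrist picture and the release position.

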